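# Find the binding honing wheel

## Task

One of the three honing wheels in the wooden rack binds on its axle; the other two run freely. With the wheels still in the rack, gently turn each one about a quarter turn by its orange pin to feel its drag, leaving each pin well away from where it started. Then move the binding wheel into the socket of the red repair stand, fully home and upright without ramming it, and leave the two free wheels seated in the rack and the other things on the bench alone.

Things in the scene. Friction and masses are not known exactly. Their poses are not given: they have to be found in the camera images.
- rack: pale wooden rack block, 100 x 360 x 40 mm high, fixed to the bench. Origin: centre of its underside; its local y runs along the row. Three square sockets 24.5 mm wide, 32 mm deep, with 3 mm chamfered mouths, at local y = -125, 0 and +125 mm, walls parallel to its axes. Its yaw varies.
- stand: red repair stand, 100 x 100 x 40 mm high, fixed to the bench. Origin: centre of its underside. One square socket in the middle of its top, 24.5 mm wide, 32 mm deep, with a 3 mm chamfered mouth, walls parallel to its local x and y. Empty at the start.
- stand_hole0 (a point): centre of the mouth of the red stand's socket, level with its top (40 mm above the bench).
- unit_a: one of three look-alike honing wheels on steel stub axles, 0.85 kg, Origin: centre of the lower end of its 22 mm square shank (28 mm long, foot stepped in to 20, 18 mm over the last 6, 3 mm); z up, x, y along the shank's sides, as the rack's. Above: 72 mm round hub cup (z 28-51 mm) that rests on the socket's rim when home, wheel (52-74), 18 mm square stud to lift by (74-129; not turning, flats as the shank's).
- wheel_a: brown leather-rimmed wheel of unit_a, 110 mm across, 22 mm thick, turns endlessly either way. Origin: centre of its underside; local x points at its pin. Free-running: well under 1 N at the pin. Binding (an over-thick washer inside the hub cup presses steadily on it): about 2.5 to 5 N at the pin at any speed, stops at once when let go. Over 15 N on the wheel damages the bearing.
- pin_a (a point): top centre of the orange drive pin on wheel_a: upright, 12 mm across, 18 mm tall above the wheel's flat top face, 45 mm from the axle's centre line. The pin's inner side is 30 mm from the nearest stud flat. It starts at any angle.
- unit_b: one of three look-alike honing wheels on steel stub axles, 0.85 kg, Origin: centre of the lower end of its 22 mm square shank (28 mm long, foot stepped in to 20, 18 mm over the last 6, 3 mm); z up, x, y along the shank's sides, as the rack's. Above: 72 mm round hub cup (z 28-51 mm) that rests on the socket's rim when home, wheel (52-74), 18 mm square stud to lift by (74-129; not turning, flats as the shank's).
- wheel_b: brown leather-rimmed wheel of unit_b, 110 mm across, 22 mm thick, turns endlessly either way. Origin: centre of its underside; local x points at its pin. Free-running: well under 1 N at the pin. Binding (an over-thick washer inside the hub cup presses steadily on it): about 2.5 to 5 N at the pin at any speed, stops at once when let go. Over 15 N on the wheel damages the bearing.
- pin_b (a point): top centre of the orange drive pin on wheel_b: upright, 12 mm across, 18 mm tall above the wheel's flat top face, 45 mm from the axle's centre line. The pin's inner side is 30 mm from the nearest stud flat. It starts at any angle.
- unit_c: one of three look-alike honing wheels on steel stub axles, 0.85 kg, Origin: centre of the lower end of its 22 mm square shank (28 mm long, foot stepped in to 20, 18 mm over the last 6, 3 mm); z up, x, y along the shank's sides, as the rack's. Above: 72 mm round hub cup (z 28-51 mm) that rests on the socket's rim when home, wheel (52-74), 18 mm square stud to lift by (74-129; not turning, flats as the shank's).
- wheel_c: brown leather-rimmed wheel of unit_c, 110 mm across, 22 mm thick, turns endlessly either way. Origin: centre of its underside; local x points at its pin. Free-running: well under 1 N at the pin. Binding (an over-thick washer inside the hub cup presses steadily on it): about 2.5 to 5 N at the pin at any speed, stops at once when let go. Over 15 N on the wheel damages the bearing.
- pin_c (a point): top centre of the orange drive pin on wheel_c: upright, 12 mm across, 18 mm tall above the wheel's flat top face, 45 mm from the axle's centre line. The pin's inner side is 30 mm from the nearest stud flat. It starts at any angle.
- tin: bystander: closed green and yellow tin, 66 mm across, 70 mm tall, loose. Origin: centre of its underside.
- compound: bystander: green bar of honing compound, 35 x 80 x 25 mm high, loose. Origin: centre of its underside.
- chisel: bystander: carving chisel lying on the bench, about 200 mm long, 24 mm thick, along its local x, loose. Origin: on the bench near its middle.

How it is judged:
By the outcome, as a careful person would: the job done as asked, in the order asked, and still so for the second after the job is handed in, with the robot touching nothing.
It also fails if it takes over 72 s, if anything falls off the work surface, if the arm or the gripper's body presses on something with over 40 N, if the wrist force passes 120 N, or if a joint passes its speed limit or range.

## Robot

A 7-joint arm with a two-finger parallel gripper is mounted at the origin on the work surface. World frame = base frame: x ahead of the robot, y to its left, z up, the work surface at z = 0. Lengths are in mm, angles in rad, forces in N, time in s.
With the tool pointing down it reaches from about 400 to 875 mm from the base axis. Payload 4.4 kg.
Tool frame: the origin (TCP) lies midway between the tips of the shut fingers; the grasp point (between the pads) lies 19 mm behind it; x points along the fingers, z is the direction in which the jaws open and shut, and the axes are right-handed (so a half turn about x gives the same grasp; the last joint's range is limited). The gripper opens to 85 mm and grips with 20 to 120 N. Pads are 22 mm wide; open, the fingers measure 114 mm over their backs; the gripper's body (76 mm by 85 mm) begins 54 mm behind the grasp point. The pads swing forward as they close: fully open they stand 13 mm farther back than shut.
Start: joints at [-1.344, 0.628, 0.038, 1.517, -0.027, 0.996, -0.02], TCP at [187.588, 622.357, 231.313] pointing down, gripper open.
Joint ranges: [-3.06, 3.06], [-0.37, 2.12], [-1.25, 1.32], [0.18, 2.47], [-1.1, 4.24], [0.23, 1.98], [-2.94, 2.94]. Speed limits (rad/s): [2.57, 2.57, 3.14, 3.14, 3.14, 3.14, 3.14].

## Interface

Orientations are given as [roll, pitch, yaw] about the fixed x, y, z axes, in that order (R = Rz(yaw) Ry(pitch) Rx(roll)).
In Python, from cell import ctrl gives the robot as it stands. The module is installed in compiled form; this text tells all that it offers.
- The arm moves only by the tool servo_tool, never from a script. Its argument "rows" is a list of rows, each an object of numbers: "dx", "dy", "dz": the shift along the tool's x, y, z in units of 750 mm (1.0 is 750 mm); "wx", "wy", "wz": the turn, a rotation vector about the tool's x, y, z in units of 6 degrees (1.0 is 6 degrees); "fingers": the closure, from 0 (fully open) to 1 (shut). In form: [{"dx": .., "dy": .., "dz": .., "wx": .., "wy": .., "wz": .., "fingers": ..}, ...]. A call has 1 to 5 rows; each row shifts and turns the commanded pose from where the row before left it, along the tool's axes as they then stand; what a row does not reach is not made up. A row lasts 1/8 s, in which the tool goes at most 62.5 mm and 10.7 degrees, less where a joint would pass 70% of its speed; a pose out of reach is approached as far as the arm can. A call with a number of a shift or a turn outside -1 to 1 is refused whole. A call with a gripper value outside its range is refused whole. The fingers move at their own pace and stop on an object; the grip force is fixed at half the most. Time passes only in rows, so rows that do not move let the fingers close. It gives the time, the measured TCP pose, the force and the opening at its end, in the units of the state.
- ctrl.read_state(): the state, without advancing time (a new reading comes with each control period).
- ctrl.get_image(name): name is "scene" or "side" or "wrist"; returns the picture (480x640x3 uint8, red, green, blue); there is no depth.
- ctrl.camera_info(name): a dict with "fovy" (degrees; the focal length in pixels is half the picture's height over the tangent of half this angle, whatever the lens; pixels are square), "cx", "cy" (the principal point, pixels), "R" (3x3) and "t" (3): a world point X has camera coordinates R X + t. Camera axes: x right, y down, z forward; pixel columns grow to the right and rows downward; lengths in mm; the calibration is good to about 2 mm. The wrist camera is an equidistant fisheye: a pixel r from the principal point sees the ray r / f radians off the axis. A picture is of the moment at which its call begins: read the wrist's pose just before it. camera_info takes no time and is no camera call; for the wrist camera it gives the pose at the moment of the call.
- ctrl.finish_job(): hands the job in, once; it reports no verdict.
Trained networks look in the newest picture that a camera, given by its name, has taken for a name from the list of things; names that differ only in an ending like _2 or _b are one class to them, and where a whole thing is asked for, a point or a joint stands for the part that bears it (a point fixed in the world has none). Each returns a list of dicts, best first, with "conf" (0 to 1); they miss things now and then, are a little off and sometimes report something else, mostly with a low value. They report only what shows in the picture. A call takes as long as a camera call.
- ctrl.search_frame(label, camera): "extent" ([centre column, centre row, width, height] in pixels, round what is visible of it).
- ctrl.silhouettes(label, camera): "region" (480x640 bool, what is visible of it) and "extent" ([centre column, centre row, width, height] in pixels, round what is visible of it).
- ctrl.mark_of(label, camera): "point" ([column, row] in pixels: a listed point, or the origin of a listed thing).
The state is a dict: "clock": time; "qpos": joint angles; "qd": joint speeds; "tau": joint torques, N m; "eef_pos": TCP position; "tool_rot": TCP orientation; "force": force on the tool from outside, world axes, zero at the start; "torque": the same for the moment, N m; "width": finger opening in mm.
Only numpy, scipy, OpenCV 4.12 (cv2) and the standard library are available. Lean on these libraries where they do the work, as an engineer would, in place of code of your own. Each camera call takes 0.05 s, during which the arm holds its last target.

## Working session

There is one attempt and no reset: what is moved stays moved. The work goes in short steps, Python scripts to look and compute and a tool call to move; the robot and the scene stay as the last step left them, time stands still between calls to the robot, and variables do not carry over. Pictures are saved under pics/ and viewed, and the job is handed in when it is done.

Besides the shell and the picture viewer there is one more tool, called after ">>>" in YAML: its name, and indented under it one key for each argument. servo_tool: Moves the arm, as the interface text tells. Its arguments: {"type":"object","properties":{"rows":{"type":"array"}},"required":["rows"]}

```bash
mkdir -p pics; cat > h.py <<'E'
import numpy as np, cv2
from cell import ctrl
from scipy.spatial.transform import Rotation as Ro
def save(n,f):
    im=ctrl.get_image(n); cv2.imwrite('pics/'+f,im[:,:,::-1]); return im
def ray(n,px,ci=None):
    ci=ci or ctrl.camera_info(n)
    f=240/np.tan(np.radians(ci['fovy'])/2)
    d=np.array([px[0]-ci['cx'],px[1]-ci['cy']],float)
    R=np.array(ci['R']);t=np.array(ci['t'])
    if n=='wrist':
        r=np.hypot(*d);th=r/f
        v=np.array([*(d/max(r,1e-9)*np.sin(th)),np.cos(th)])
    else: v=np.array([d[0]/f,d[1]/f,1])
    return -R.T@t, R.T@v
def atz(n,px,z,ci=None):
    o,v=ray(n,px,ci); return o+v*(z-o[2])/v[2]
def proj(n,X,ci=None):
    ci=ci or ctrl.camera_info(n)
    f=240/np.tan(np.radians(ci['fovy'])/2)
    c=np.array(ci['R'])@np.array(X,float)+np.array(ci['t'])
    if n=='wrist':
        r=np.hypot(c[0],c[1]);th=np.arctan2(r,c[2]);return np.array([ci['cx'],ci['cy']])+f*th*c[:2]/max(r,1e-9)
    return np.array([ci['cx'],ci['cy']])+f*c[:2]/c[2]
E
python3 - <<'E'
from h import *
np.set_printoptions(precision=3,suppress=True)
print(ctrl.read_state())
for n in['scene','side','wrist']:
    save(n,n+'0.png'); ci=ctrl.camera_info(n); print(n,ci['fovy'],(-np.array(ci['R']).T@ci['t']))
print(ctrl.read_state()['clock'])
E
```

```text
{'clock': 0.0, 'qpos': array([-1.344,  0.629,  0.038,  1.518, -0.027,  0.996, -0.02 ]), 'qd': array([ 0.   , -0.   , -0.001,  0.   , -0.001,  0.002, -0.   ]), 'tau': array([  0.001, -56.341,   1.226, -19.345,   0.011,   0.01 ,   0.   ]), 'eef_pos': array([187.431, 621.749, 230.392]), 'tool_rot': array([-3.121,  1.569, -1.843]), 'force': array([-0.087,  0.336,  1.159]), 'torque': array([ 0.057, -0.063,  0.005]), 'width': 85.37688294144404}
scene 44.18215566246212 [1221.474 -196.473  648.926]
side 47.02673386248973 [  28.505 -558.892  906.876]
wrist 65.70646984690485 [116.993 643.322 373.755]
0.15
```

View pics/scene0.png

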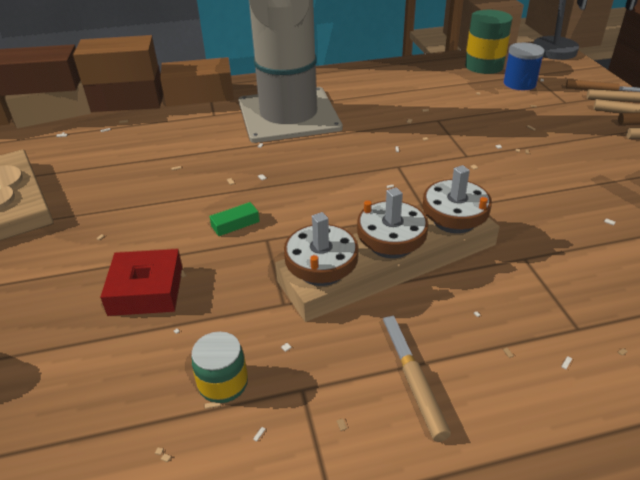

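View pics/side0.png

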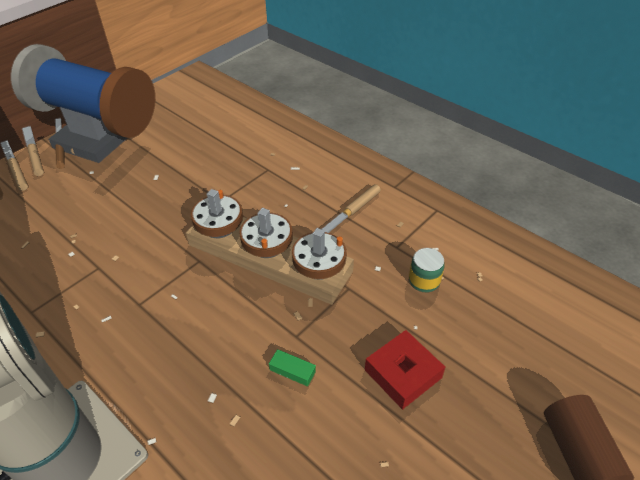

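View pics/wrist0.png

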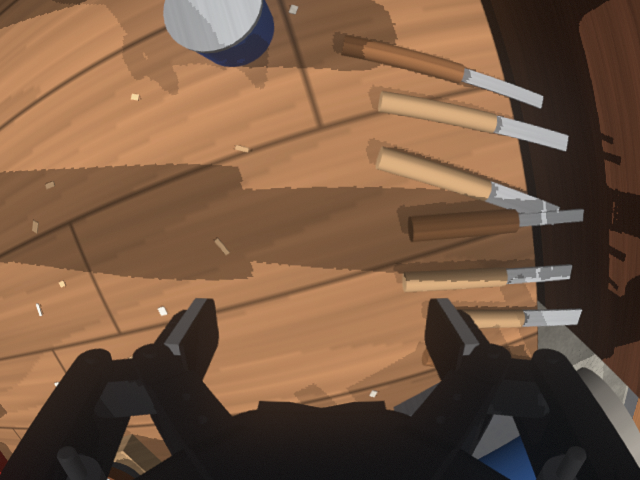

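```bash
python3 - <<'E'
from h import *
np.set_printoptions(precision=1,suppress=True)
for l in ['stand_hole0','pin_a','wheel_a','unit_a','rack','stand']:
  for n in['scene','side']:
    for d in ctrl.mark_of(l,n)[:4]: print(l,n,round(d['conf'],2),np.array(d['point']))
import pickle
for l in ['rack','wheel_a','stand']:
  for n in ['scene','side']:
    r=ctrl.silhouettes(l,n)
    for d in r[:4]: print(l,n,round(d['conf'],2),np.array(d['extent']))
    pickle.dump(r,open(f'{l}_{n}.pkl','wb'))
print(ctrl.read_state()['clock'])
E
```

```text
stand_hole0 scene 0.88 [143.1 267.9]
stand_hole0 scene 0.21 [407.4 372.3]
stand_hole0 side 0.82 [405.6 363.1]
pin_a scene 0.97 [483.1 197.6]
pin_a scene 0.97 [313.3 257.5]
pin_a scene 0.89 [370.4 204.9]
pin_a side 0.81 [337.6 239.1]
pin_a side 0.77 [220.3 191.8]
pin_a side 0.65 [264.5 241.3]
wheel_a scene 0.79 [318.2 255.1]
wheel_a scene 0.58 [487.6 199.9]
wheel_a scene 0.17 [312.5 258.2]
wheel_a side 0.93 [218.2 217.4]
wheel_a side 0.7 [267.1 233.4]
wheel_a side 0.67 [423.3 279.4]
unit_a scene 0.93 [324.8 283.4]
unit_a scene 0.84 [453. 233.]
unit_a scene 0.72 [387.1 255.5]
unit_a side 0.62 [269.9 252. ]
unit_a side 0.57 [318.3 273. ]
unit_a side 0.55 [219.1 235.4]
rack scene 0.7 [388.3 261.5]
rack side 0.76 [269.6 257.4]
stand scene 0.87 [150.5 290.6]
stand side 0.77 [405.9 378.1]
rack scene 0.92 [386.4 267.9 225.7 103.1]
rack side 0.66 [272.1 262.6 169.   80.9]
wheel_a scene 0.71 [322.2 255.   78.7  57.4]
wheel_a scene 0.7 [458.7 202.   77.2  51.4]
wheel_a side 0.78 [216.1 214.6  48.7  46.9]
wheel_a side 0.69 [318.6 255.1  53.4  46. ]
wheel_a side 0.62 [269.1 235.8  50.5  44.7]
stand scene 0.97 [144.5 281.8  77.8  68.7]
stand side 0.88 [404.9 371.4  79.1  78.5]
1.05
```

```bash
python3 - <<'E'
from h import *
np.set_printoptions(precision=1,suppress=True)
P={'pins':[(483.1,197.6),(313.3,257.5),(370.4,204.9)]}
pz=104
for p in P['pins']: print('pin scene',atz('scene',p,pz))
for p in [(337.6,239.1),(220.3,191.8),(264.5,241.3)]: print('pin side',atz('side',p,pz))
print('hole',atz('scene',(143.1,267.9),40),atz('side',(405.6,363.1),40))
for p in [(324.8,283.4),(453,233),(387.1,255.5)]: print('unit scene',atz('scene',p,12))
for p in [(269.9,252),(318.3,273),(219.1,235.4)]: print('unit side',atz('side',p,12))
print('rack',atz('scene',(388.3,261.5),0),atz('side',(269.6,257.4),0))
print('stand',atz('scene',(150.5,290.6),0),atz('side',(405.9,378.1),0))
a=cv2.imread('pics/scene0.png');b=cv2.imread('pics/side0.png')
cv2.imwrite('pics/c1.png',cv2.resize(a[150:320,260:520],None,fx=3,fy=3,interpolation=cv2.INTER_CUBIC))
c=np.zeros((600,800,3),np.uint8)
x=cv2.resize(a[240:320,90:200],None,fx=3.6,fy=3.6,interpolation=cv2.INTER_CUBIC);c[:x.shape[0],:x.shape[1]]=x
x=cv2.resize(b[325:410,355:455],None,fx=3.6,fy=3.6,interpolation=cv2.INTER_CUBIC);c[:x.shape[0],400:400+x.shape[1]]=x
cv2.imwrite('pics/c2.png',c)
cv2.imwrite('pics/c3.png',cv2.resize(b[175:310,175:365],None,fx=4,fy=4,interpolation=cv2.INTER_CUBIC))
E
```

```text
pin scene [545.8 210.9 104. ]
pin scene [615.1 -78.1 104. ]
pin scene [518.   34.6 104. ]
pin side [610.8 -75.9 104. ]
pin side [548.6 207.9 104. ]
pin side [509.5  29.3 104. ]
hole [ 499.8 -321.    40. ] [ 507.6 -325.7   40. ]
unit scene [576.4 -54.2  12. ]
unit scene [513.  185.7  12. ]
unit scene [539.2  59.3  12. ]
unit side [550.1  64.8  12. ]
unit side [576.2 -54.2  12. ]
unit side [509.3 186.4  12. ]
rack [541.   61.3   0. ] [545.5  62.3   0. ]
stand [ 509.5 -318.3    0. ] [ 504.8 -333.7    0. ]
```

View pics/c1.png

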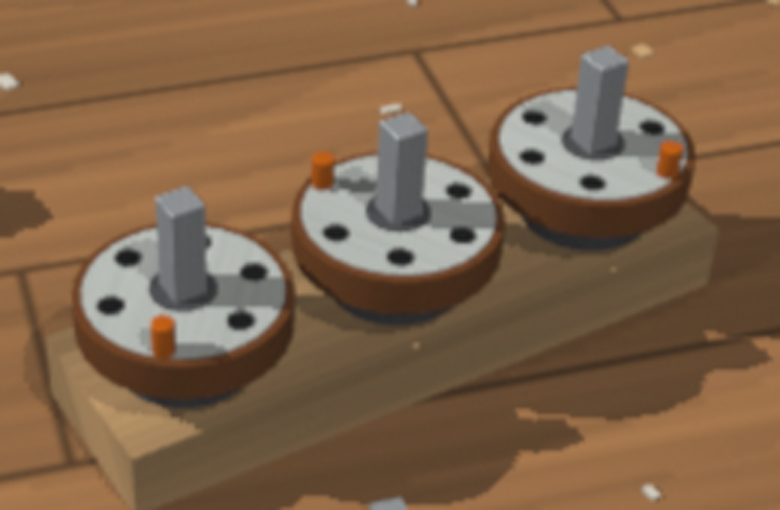

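View pics/c2.png

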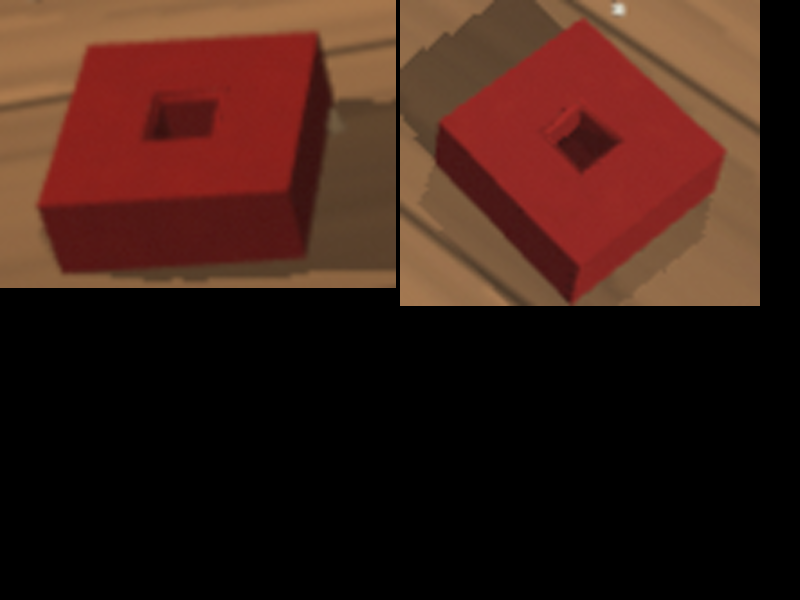

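View pics/c3.png

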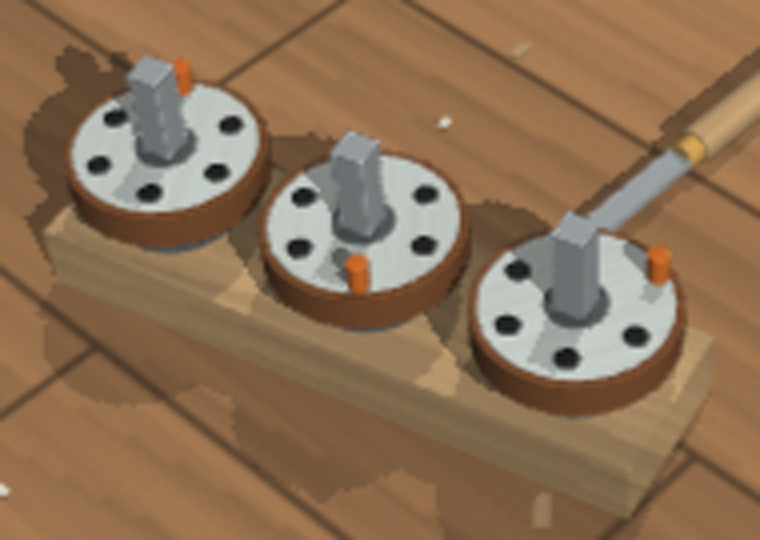

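```bash
python3 - <<'E'
from h import *
np.set_printoptions(precision=1,suppress=True)
for q in [(88,45),(318,33),(288,190),(40,205)]: print('st sc',atz('scene',(90+q[0]/3.6,240+q[1]/3.6),40))
for q in [(183,18),(325,150),(180,265),(43,122)]: print('st si',atz('side',(355+q[0]/3.6,325+q[1]/3.6),40))
for q in [(181,198),(403,125),(604,57)]: print('stud sc',atz('scene',(260+q[0]/3,150+q[1]/3),141))
for q in [(576,229),(357,146),(152,71)]: print('stud si',atz('side',(175+q[0]/4,175+q[1]/4),141))
# pin tops
for q in [(162,322),(322,157),(670,147)]: print('pin sc',atz('scene',(260+q[0]/3,150+q[1]/3),104))
for q in [(659,252),(357,260),(182,66)]: print('pin si',atz('side',(175+q[0]/4,175+q[1]/4),104))
E
```

```text
st sc [ 450.9 -364.7   40. ]
st sc [ 468.9 -266.6   40. ]
st sc [ 565.4 -283.3   40. ]
st sc [ 548.3 -380.4   40. ]
st si [ 565.  -284.5   40. ]
st si [ 548.5 -382.    40. ]
st si [ 451.2 -365.4   40. ]
st si [ 468.4 -269.2   40. ]
stud sc [572.6 -57.  141. ]
stud sc [543.4  62.9 141. ]
stud sc [512.5 183.7 141. ]
stud si [574.  -59.5 141. ]
stud si [544.1  61.4 141. ]
stud si [512.6 181.8 141. ]
pin sc [615. -77. 104.]
pin sc [510.3  32.  104. ]
pin sc [549.3 209.7 104. ]
pin si [616.  -77.1 104. ]
pin si [511.7  32.2 104. ]
pin si [549.5 208.3 104. ]
```

```bash
cat >> h.py <<'E'
def plan(target=None,psi=None):
    """deltas from measured pose (position mm, jaw-axis yaw deg) in tool units"""
    s=ctrl.read_state(); R=Ro.from_euler('xyz',s['tool_rot']).as_matrix(); p=np.array(s['eef_pos'])
    cur=np.degrees(np.arctan2(R[1,2],R[0,2]))
    print('t',round(s['clock'],2),'p',p.round(1),'psi',round(cur,1),'x',R[:,0].round(3),'F',np.round(s['force'],2),'T',np.round(s['torque'],2),'w',round(s['width'],1),'q',np.round(s['qpos'],2))
    if target is not None:
        z=np.array([np.cos(np.radians(psi)),np.sin(np.radians(psi)),0]);x=np.array([0,0,-1.]);T=np.stack([x,np.cross(z,x),z],1)
        d=R.T@(np.array(target)-p); w=Ro.from_matrix(R.T@T).as_rotvec(degrees=True)
        print('d mm',d.round(1),'d units',(d/750).round(4),'rot deg',w.round(1),'units',(w/6).round(2))
        return d,w
E
python3 - <<'E'
from h import *
plan([549.4,208.6,200],125)
plan([549.4,208.6,200],-55)
E
```

```text
t 1.05 p [187.6 622.4 231.3] psi 73.2 x [ 0.  0. -1.] F [-0.08 -0.86  0.15] T [-0.   -0.02  0.01] w 85.6 q [-1.34  0.63  0.04  1.52 -0.03  1.   -0.02]
d mm [  31.3 -465.8 -291.8] d units [ 0.0417 -0.6211 -0.389 ] rot deg [-51.8   0.    0. ] units [-8.63  0.    0.  ]
t 1.05 p [187.6 622.4 231.3] psi 73.2 x [ 0.  0. -1.] F [-0.08 -0.86  0.15] T [-0.   -0.02  0.01] w 85.6 q [-1.34  0.63  0.04  1.52 -0.03  1.   -0.02]
d mm [  31.3 -465.8 -291.8] d units [ 0.0417 -0.6211 -0.389 ] rot deg [128.2   0.   -0. ] units [21.37  0.   -0.  ]
```

>>> servo_tool:
  rows:
    - {"dx":0.0046,"dy":-0.069,"dz":-0.0432,"wx":0,"wy":0,"wz":0,"fingers":0.68}
    - {"dx":0.0046,"dy":-0.069,"dz":-0.0432,"wx":0,"wy":0,"wz":0,"fingers":0.68}
    - {"dx":0.0046,"dy":-0.069,"dz":-0.0432,"wx":0,"wy":0,"wz":0,"fingers":0.68}
    - {"dx":0.0046,"dy":-0.069,"dz":-0.0432,"wx":0,"wy":0,"wz":0,"fingers":0.68}
    - {"dx":0.0046,"dy":-0.069,"dz":-0.0432,"wx":0,"wy":0,"wz":0,"fingers":0.68}

```text
clock: 1.68
eef_pos: [389.8, 391.2, 214.2]
tool_rot: [-0.461, 1.57, 0.817]
force: [0.5, -0.1, 0.0]
width: 27.7
```

>>> servo_tool:
  rows:
    - {"dx":0.0046,"dy":-0.069,"dz":-0.0432,"wx":0,"wy":0,"wz":0,"fingers":0.68}
    - {"dx":0.0046,"dy":-0.069,"dz":-0.0432,"wx":0,"wy":0,"wz":0,"fingers":0.68}
    - {"dx":0.0046,"dy":-0.069,"dz":-0.0432,"wx":0,"wy":0,"wz":0,"fingers":0.68}
    - {"dx":0.0046,"dy":-0.069,"dz":-0.0432,"wx":0,"wy":0,"wz":0,"fingers":0.68}
    - {"dx":0,"dy":0,"dz":0,"wx":-0.96,"wy":0,"wz":0,"fingers":0.68}

```text
clock: 2.3
eef_pos: [553.2, 202.0, 200.0]
tool_rot: [-2.361, 1.566, -0.99]
force: [-1.0, 1.2, 0.9]
width: 27.0
```

>>> servo_tool:
  rows:
    - {"dx":0,"dy":0,"dz":0,"wx":-0.96,"wy":0,"wz":0,"fingers":0.68}
    - {"dx":0,"dy":0,"dz":0,"wx":-0.96,"wy":0,"wz":0,"fingers":0.68}
    - {"dx":0,"dy":0,"dz":0,"wx":-0.96,"wy":0,"wz":0,"fingers":0.68}
    - {"dx":0,"dy":0,"dz":0,"wx":-0.96,"wy":0,"wz":0,"fingers":0.68}
    - {"dx":0,"dy":0,"dz":0,"wx":-0.96,"wy":0,"wz":0,"fingers":0.68}

```text
clock: 2.92
eef_pos: [549.4, 208.7, 200.3]
tool_rot: [-1.665, 1.571, 0.22]
force: [-0.4, -0.1, 0.5]
width: 27.3
```

>>> servo_tool:
  rows:
    - {"dx":0,"dy":0,"dz":0,"wx":-0.96,"wy":0,"wz":0,"fingers":0.68}
    - {"dx":0,"dy":0,"dz":0,"wx":-0.96,"wy":0,"wz":0,"fingers":0.68}
    - {"dx":0,"dy":0,"dz":0,"wx":-0.96,"wy":0,"wz":0,"fingers":0.68}
    - {"dx":0,"dy":0,"dz":0,"wx":0,"wy":0,"wz":0,"fingers":0.68}

```text
clock: 3.42
eef_pos: [549.5, 208.6, 200.3]
tool_rot: [-0.617, 1.571, 1.564]
force: [-0.2, -0.9, -0.5]
width: 27.6
```

```bash
python3 - <<'E'
from h import *
plan([549.4,208.6,92],125)
im=save('wrist','w1.png')
ci=ctrl.camera_info('wrist')
for X in [(549.4,208.6,104),(512.5,182.8,141),(543.8,62,141)]: print(proj('wrist',X,ci).round(1))
E
```

```text
t 3.42 p [549.5 208.6 200.3] psi 125.0 x [ 0.  0. -1.] F [-0.16 -0.93 -0.47] T [-0.02 -0.01 -0.  ] w 27.6 q [-0.27  0.58 -0.22  1.73  0.16  0.85  1.62]
d mm [ 1.083e+02  1.000e-01 -0.000e+00] d units [ 1.444e-01  1.000e-04 -0.000e+00] rot deg [-0.  0.  0.] units [-0.  0.  0.]
[320.5 239.7]
[320.3 180.9]
[122.2 114.2]
```

View pics/w1.png

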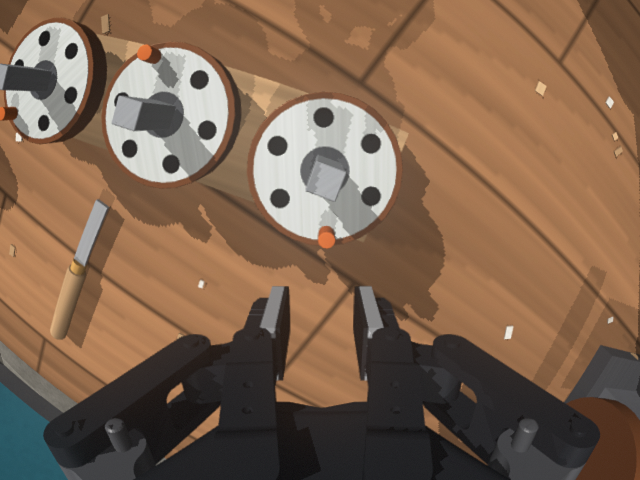

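```bash
python3 - <<'E'
from h import *
np.set_printoptions(precision=1,suppress=True)
ci=ctrl.camera_info('wrist')
im=cv2.imread('pics/w1.png')
h=cv2.cvtColor(im,cv2.COLOR_BGR2HSV)
print(-np.array(ci['R']).T@ci['t'])
a=im[140:260,260:390]; cv2.imwrite('pics/w1c.png',cv2.resize(a,None,fx=5,fy=5,interpolation=cv2.INTER_CUBIC))
print(atz('wrist',(326,236),104,ci),atz('wrist',(326,177),141,ci),atz('wrist',(129,113),141,ci))
E
```

```text
[489.  167.  343.4]
[545.1 210.2 104. ] [508.9 184.1 141. ] [540.9  65.8 141. ]
```

View pics/w1c.png

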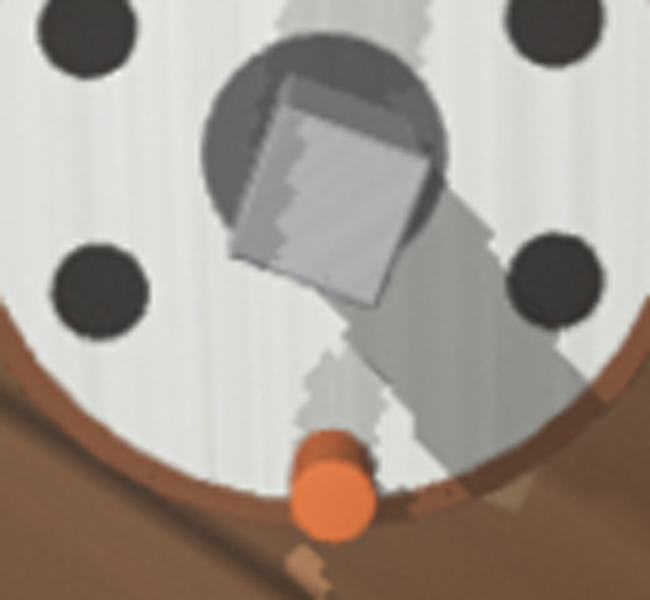

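>>> servo_tool:
  rows:
    - {"dx":0.07,"dy":0,"dz":0.0027,"wx":0,"wy":0,"wz":0,"fingers":0.68}
    - {"dx":0.05,"dy":0,"dz":0,"wx":0,"wy":0,"wz":0,"fingers":0.68}
    - {"dx":0.0244,"dy":0,"dz":0,"wx":0,"wy":0,"wz":0,"fingers":0.68}
    - {"dx":0,"dy":0,"dz":0,"wx":0,"wy":0,"wz":0,"fingers":0.68}

```text
clock: 3.98
eef_pos: [547.7, 210.2, 91.2]
tool_rot: [1.427, 1.569, -2.674]
force: [-0.3, 0.2, 0.3]
width: 27.4
```

```bash
python3 - <<'E'
from h import *
plan()
save('wrist','w2.png');save('scene','s2.png')
for i in range(3): ctrl.get_image('side');plan()
a=cv2.imread('pics/w2.png');b=cv2.imread('pics/s2.png')[130:290,370:540]
c=np.zeros((480,800,3),np.uint8);c[:300,:400]=cv2.resize(a,(400,300));c[:376,400:]=cv2.resize(b,(400,376));cv2.imwrite('pics/w2c.png',c)
E
```

```text
t 3.98 p [547.7 210.2  91.2] psi 125.0 x [-0.002 -0.001 -1.   ] F [-0.3   0.22  0.3 ] T [0.   0.04 0.08] w 27.4 q [-0.3   0.73 -0.18  1.81  0.21  0.62  1.58]
t 4.12 p [549.3 211.   93.4] psi 125.0 x [ 0.003  0.001 -1.   ] F [0.21 0.75 0.17] T [-0.02 -0.02  0.  ] w 27.4 q [-0.3   0.72 -0.18  1.81  0.21  0.62  1.58]
t 4.17 p [549.3 210.9  93.5] psi 125.0 x [ 0.003  0.001 -1.   ] F [ 0.35  0.15 -0.17] T [ 0.01  0.   -0.01] w 27.6 q [-0.3   0.72 -0.18  1.81  0.21  0.62  1.58]
t 4.22 p [549.2 210.8  93.4] psi 125.0 x [ 0.003  0.001 -1.   ] F [-0.32 -0.23  0.22] T [ 0.04 -0.02 -0.  ] w 27.2 q [-0.3   0.72 -0.18  1.81  0.21  0.62  1.58]
```

View pics/w2c.png

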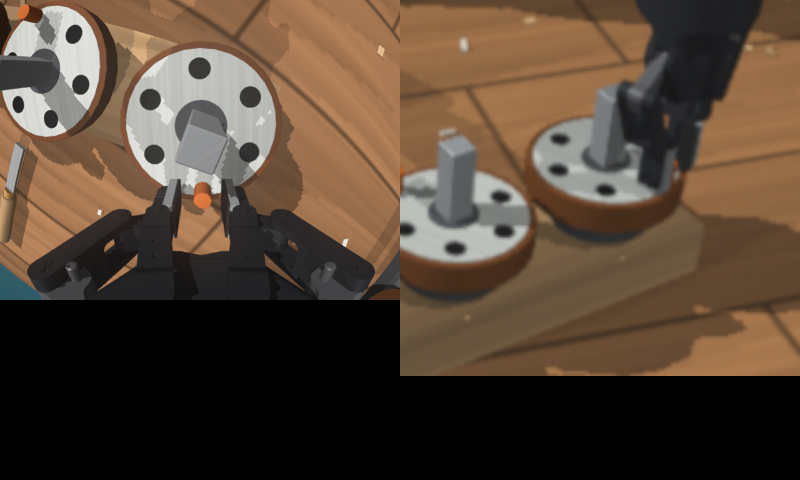

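>>> servo_tool:
  rows:
    - {"dx":0,"dy":0.0001,"dz":-0.0031,"wx":0.5,"wy":0,"wz":0,"fingers":0.68}
    - {"dx":0,"dy":0.0001,"dz":-0.0031,"wx":0.5,"wy":0,"wz":0,"fingers":0.68}
    - {"dx":0,"dy":0.0001,"dz":-0.0031,"wx":0.5,"wy":0,"wz":0,"fingers":0.68}
    - {"dx":0,"dy":0.0001,"dz":-0.0031,"wx":0.5,"wy":0,"wz":0,"fingers":0.68}
    - {"dx":0,"dy":0.0001,"dz":-0.0031,"wx":0.5,"wy":0,"wz":0,"fingers":0.68}

```text
clock: 4.85
eef_pos: [553.2, 201.2, 92.1]
tool_rot: [-0.263, 1.569, 1.655]
force: [-2.9, 4.1, 1.5]
width: 27.3
```

>>> servo_tool:
  rows:
    - {"dx":0,"dy":0.0001,"dz":-0.0031,"wx":0.5,"wy":0,"wz":0,"fingers":0.68}
    - {"dx":0,"dy":0.0001,"dz":-0.0031,"wx":0.5,"wy":0,"wz":0,"fingers":0.68}
    - {"dx":0,"dy":0.0001,"dz":-0.0031,"wx":0.5,"wy":0,"wz":0,"fingers":0.68}

```text
clock: 5.22
eef_pos: [554.9, 195.3, 92.1]
tool_rot: [-0.106, 1.568, 1.656]
force: [-1.5, 5.3, 3.2]
width: 27.4
```

>>> servo_tool:
  rows:
    - {"dx":0,"dy":0.0001,"dz":-0.0031,"wx":0.5,"wy":0,"wz":0,"fingers":0.68}
    - {"dx":0,"dy":0.0001,"dz":-0.0031,"wx":0.5,"wy":0,"wz":0,"fingers":0.68}

```text
clock: 5.48
eef_pos: [555.8, 190.8, 92.1]
tool_rot: [-0.216, 1.568, 1.442]
force: [-2.2, 6.1, 2.1]
width: 27.3
```

>>> servo_tool:
  rows:
    - {"dx":0,"dy":0.0001,"dz":-0.0031,"wx":0.5,"wy":0,"wz":0,"fingers":0.68}
    - {"dx":0,"dy":0.0001,"dz":-0.0031,"wx":0.5,"wy":0,"wz":0,"fingers":0.68}

```text
clock: 5.72
eef_pos: [556.2, 186.2, 92.2]
tool_rot: [-0.256, 1.568, 1.296]
force: [-1.4, 5.7, 1.7]
width: 27.5
```

```bash
python3 - <<'E'
from h import *
plan()
save('wrist','w3.png')
plan()
E
```

```text
t 5.72 p [556.2 186.2  92.2] psi 88.9 x [ 0.001  0.003 -1.   ] F [-1.39  5.68  1.68] T [ 1.23  0.36 -0.02] w 27.5 q [-0.36  0.72 -0.02  1.82  0.02  0.6   1.17]
t 5.78 p [556.3 185.8  92.1] psi 88.8 x [ 0.001  0.002 -1.   ] F [-1.06  5.43  1.25] T [1.29 0.31 0.04] w 27.3 q [-0.36  0.72 -0.02  1.82  0.02  0.6   1.17]
```

View pics/w3.png

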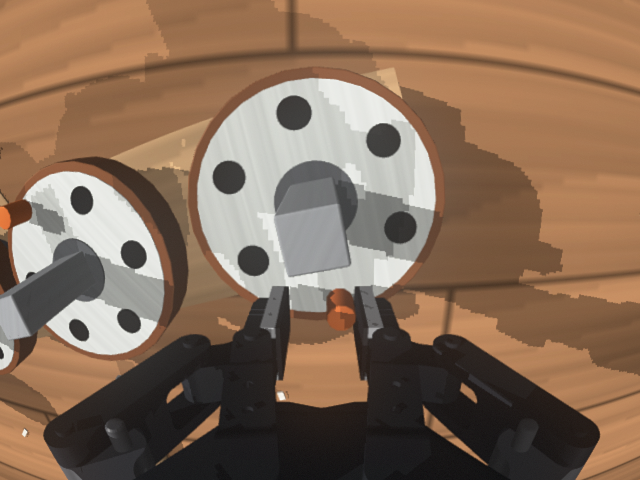

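>>> servo_tool:
  rows:
    - {"dx":0,"dy":0.0001,"dz":-0.0031,"wx":0.5,"wy":0,"wz":0,"fingers":0.68}
    - {"dx":0,"dy":0.0001,"dz":-0.0031,"wx":0.5,"wy":0,"wz":0,"fingers":0.68}
    - {"dx":0,"dy":0.0001,"dz":-0.0031,"wx":0.5,"wy":0,"wz":0,"fingers":0.68}
    - {"dx":0,"dy":0.0001,"dz":-0.0031,"wx":0.5,"wy":0,"wz":0,"fingers":0.68}
    - {"dx":0,"dy":0.0001,"dz":-0.0031,"wx":0.5,"wy":0,"wz":0,"fingers":0.68}

```text
clock: 6.4
eef_pos: [555.1, 174.8, 92.2]
tool_rot: [-0.329, 1.567, 0.962]
force: [0.9, 5.6, -0.6]
width: 27.4
```

>>> servo_tool:
  rows:
    - {"dx":0,"dy":0.0001,"dz":-0.0031,"wx":0.5,"wy":0,"wz":0,"fingers":0.68}
    - {"dx":0,"dy":0.0001,"dz":-0.0031,"wx":0.5,"wy":0,"wz":0,"fingers":0.68}
    - {"dx":0,"dy":0.0001,"dz":-0.0031,"wx":0.5,"wy":0,"wz":0,"fingers":0.68}
    - {"dx":0,"dy":0.0001,"dz":-0.0031,"wx":0.5,"wy":0,"wz":0,"fingers":0.68}
    - {"dx":0,"dy":0.0001,"dz":-0.0031,"wx":0.5,"wy":0,"wz":0,"fingers":0.68}

```text
clock: 7.02
eef_pos: [551.0, 164.0, 92.3]
tool_rot: [-0.325, 1.567, 0.703]
force: [1.8, 5.5, -0.2]
width: 27.8
```

>>> servo_tool:
  rows:
    - {"dx":0,"dy":0.0001,"dz":-0.0031,"wx":0.5,"wy":0,"wz":0,"fingers":0.68}
    - {"dx":0,"dy":0.0001,"dz":-0.0031,"wx":0.5,"wy":0,"wz":0,"fingers":0.68}
    - {"dx":0,"dy":0.0001,"dz":-0.0031,"wx":0.5,"wy":0,"wz":0,"fingers":0.68}
    - {"dx":0,"dy":0.0001,"dz":-0.0031,"wx":0.5,"wy":0,"wz":0,"fingers":0.68}
    - {"dx":0,"dy":0.0001,"dz":-0.0031,"wx":0.5,"wy":0,"wz":0,"fingers":0.68}

```text
clock: 7.65
eef_pos: [544.4, 154.7, 92.3]
tool_rot: [-0.279, 1.566, 0.488]
force: [2.1, 4.9, -1.3]
width: 27.4
```

>>> servo_tool:
  rows:
    - {"dx":0,"dy":0.0001,"dz":-0.0031,"wx":0.5,"wy":0,"wz":0,"fingers":0.68}
    - {"dx":0,"dy":0.0001,"dz":-0.0031,"wx":0.5,"wy":0,"wz":0,"fingers":0.68}
    - {"dx":0,"dy":0.0001,"dz":-0.0031,"wx":0.5,"wy":0,"wz":0,"fingers":0.68}
    - {"dx":0,"dy":0.0001,"dz":-0.0031,"wx":0.5,"wy":0,"wz":0,"fingers":0.68}
    - {"dx":0,"dy":0.0001,"dz":-0.0031,"wx":0.5,"wy":0,"wz":0,"fingers":0.68}

```text
clock: 8.28
eef_pos: [535.5, 147.5, 92.4]
tool_rot: [-0.187, 1.565, 0.318]
force: [2.5, 3.9, -1.6]
width: 27.6
```

```bash
python3 - <<'E'
from h import *
plan()
save('wrist','w4.png')
plan()
E
```

```text
t 8.28 p [535.5 147.5  92.4] psi 28.9 x [ 0.005  0.002 -1.   ] F [ 2.46  3.93 -1.61] T [ 1.01 -0.71 -0.03] w 27.6 q [-0.49  0.7   0.26  1.91 -0.32  0.56  0.49]
t 8.32 p [535.4 147.2  92.4] psi 28.8 x [ 0.005  0.001 -1.   ] F [ 2.66  5.25 -2.68] T [ 0.97 -0.73  0.03] w 27.3 q [-0.49  0.7   0.26  1.91 -0.32  0.56  0.49]
```

View pics/w4.png

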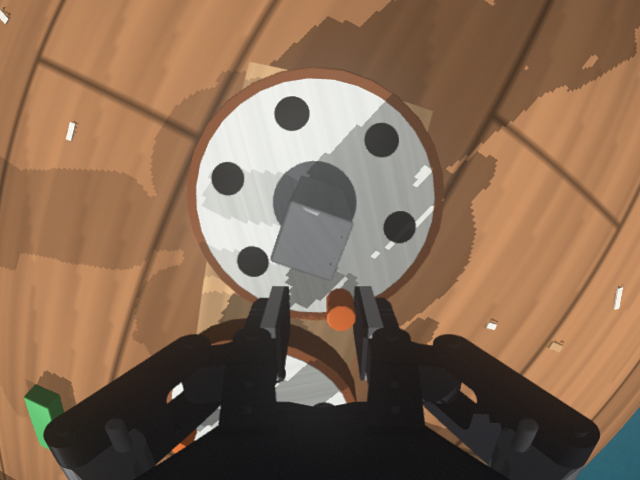

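>>> servo_tool:
  rows:
    - {"dx":0,"dy":0,"dz":0.005,"wx":0,"wy":0,"wz":0,"fingers":0.68}
    - {"dx":-0.05,"dy":0,"dz":0,"wx":0,"wy":0,"wz":0,"fingers":0.68}
    - {"dx":-0.08,"dy":0,"dz":0,"wx":0,"wy":0,"wz":0,"fingers":0.68}
    - {"dx":0,"dy":0,"dz":0,"wx":1,"wy":0,"wz":0,"fingers":0.68}
    - {"dx":0,"dy":0,"dz":0,"wx":1,"wy":0,"wz":0,"fingers":0.68}

```text
clock: 8.95
eef_pos: [536.7, 146.9, 190.4]
tool_rot: [-0.706, 1.57, -0.413]
force: [0.3, -0.4, -0.8]
width: 27.2
```

>>> servo_tool:
  rows:
    - {"dx":0,"dy":0,"dz":0,"wx":1,"wy":0,"wz":0,"fingers":0.68}
    - {"dx":0,"dy":0,"dz":0,"wx":1,"wy":0,"wz":0,"fingers":0.68}
    - {"dx":0,"dy":0,"dz":0,"wx":1,"wy":0,"wz":0,"fingers":0.68}
    - {"dx":0,"dy":0,"dz":0,"wx":1,"wy":0,"wz":0,"fingers":0.68}
    - {"dx":0,"dy":0,"dz":0,"wx":1,"wy":0,"wz":0,"fingers":0.68}

```text
clock: 9.57
eef_pos: [536.2, 146.7, 189.4]
tool_rot: [-1.826, 1.569, -2.057]
force: [-1.0, -0.0, 0.0]
width: 27.3
```

>>> servo_tool:
  rows:
    - {"dx":0,"dy":0,"dz":0,"wx":1,"wy":0,"wz":0,"fingers":0.68}
    - {"dx":0,"dy":0,"dz":0,"wx":1,"wy":0,"wz":0,"fingers":0.68}
    - {"dx":0,"dy":0,"dz":0,"wx":1,"wy":0,"wz":0,"fingers":0.68}
    - {"dx":0,"dy":0,"dz":0,"wx":1,"wy":0,"wz":0,"fingers":0.68}
    - {"dx":0,"dy":0,"dz":0,"wx":1,"wy":0,"wz":0,"fingers":0.68}

```text
clock: 10.2
eef_pos: [536.2, 146.8, 189.4]
tool_rot: [-1.297, 1.569, -2.051]
force: [0.6, 0.6, 0.2]
width: 27.3
```

```bash
python3 - <<'E'
from h import *
plan([511.3,32.1,200],-47.5)
E
```

```text
t 10.2 p [536.2 146.8 189.4] psi -43.2 x [-0.001 -0.001 -1.   ] F [0.56 0.57 0.16] T [-0.02 -0.01  0.01] w 27.3 q [-0.76  0.64  0.7   1.84 -0.54  0.86 -0.55]
d mm [ -10.4 -100.6   60.5] d units [-0.0139 -0.1342  0.0806] rot deg [4.3 0.  0.1] units [0.71 0.   0.01]
```

>>> servo_tool:
  rows:
    - {"dx":-0.0139,"dy":-0.0671,"dz":0.0403,"wx":0,"wy":0,"wz":0,"fingers":0.68}
    - {"dx":0,"dy":-0.0671,"dz":0.0403,"wx":0,"wy":0,"wz":0,"fingers":0.68}
    - {"dx":0,"dy":0,"dz":0,"wx":0.71,"wy":0,"wz":0,"fingers":0.68}
    - {"dx":0,"dy":0,"dz":0,"wx":0,"wy":0,"wz":0,"fingers":0.68}

```text
clock: 10.7
eef_pos: [511.7, 31.9, 199.9]
tool_rot: [-1.485, 1.57, -2.311]
force: [-0.1, 0.3, -0.5]
width: 27.5
```

```bash
python3 - <<'E'
from h import *
plan([511.3,32.1,92],-47.5)
save('wrist','w5.png')
ci=ctrl.camera_info('wrist')
for X in [(511.3,32.1,104),(543.8,62,141)]: print(proj('wrist',X,ci).round(1))
E
```

```text
t 10.7 p [511.7  31.9 199.9] psi -47.3 x [-0.001 -0.001 -1.   ] F [-0.11  0.33 -0.54] T [ 0.05 -0.04  0.01] w 27.5 q [-0.6   0.58  0.73  1.94 -0.52  0.82 -0.41]
d mm [ 1.079e+02 -1.000e-01 -5.000e-01] d units [ 1.439e-01 -1.000e-04 -6.000e-04] rot deg [0.2 0.  0. ] units [0.03 0.   0.01]
[322.2 240.7]
[322.8 183.4]
```

View pics/w5.png

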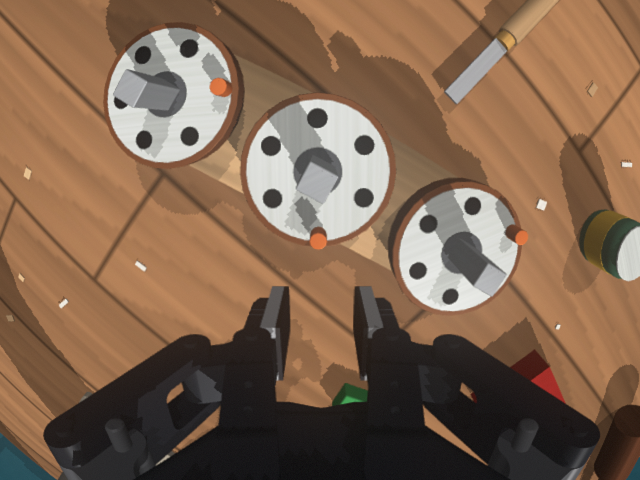

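>>> servo_tool:
  rows:
    - {"dx":0.07,"dy":0,"dz":-0.003,"wx":0,"wy":0,"wz":0,"fingers":0.68}
    - {"dx":0.05,"dy":0,"dz":0,"wx":0,"wy":0,"wz":0,"fingers":0.68}
    - {"dx":0.023,"dy":0,"dz":0,"wx":0,"wy":0,"wz":0,"fingers":0.68}
    - {"dx":0,"dy":0,"dz":0,"wx":0,"wy":0,"wz":0,"fingers":0.68}

```text
clock: 11.25
eef_pos: [509.6, 35.4, 91.3]
tool_rot: [-2.252, 1.568, -3.074]
force: [-0.4, -0.4, -0.3]
width: 27.4
```

>>> servo_tool:
  rows:
    - {"dx":0,"dy":0.0001,"dz":0.0031,"wx":-0.5,"wy":0,"wz":0,"fingers":0.68}
    - {"dx":0,"dy":0.0001,"dz":0.0031,"wx":-0.5,"wy":0,"wz":0,"fingers":0.68}
    - {"dx":0,"dy":0.0001,"dz":0.0031,"wx":-0.5,"wy":0,"wz":0,"fingers":0.68}
    - {"dx":0,"dy":0.0001,"dz":0.0031,"wx":-0.5,"wy":0,"wz":0,"fingers":0.68}
    - {"dx":0,"dy":0.0001,"dz":0.0031,"wx":-0.5,"wy":0,"wz":0,"fingers":0.68}

```text
clock: 11.88
eef_pos: [520.2, 27.8, 93.7]
tool_rot: [0.644, 1.569, 0.085]
force: [-1.3, 0.1, -0.4]
width: 27.3
```

>>> servo_tool:
  rows:
    - {"dx":0,"dy":0.0001,"dz":0.0031,"wx":-0.5,"wy":0,"wz":0,"fingers":0.68}
    - {"dx":0,"dy":0.0001,"dz":0.0031,"wx":-0.5,"wy":0,"wz":0,"fingers":0.68}
    - {"dx":0,"dy":0.0001,"dz":0.0031,"wx":-0.5,"wy":0,"wz":0,"fingers":0.68}
    - {"dx":0,"dy":0.0001,"dz":0.0031,"wx":-0.5,"wy":0,"wz":0,"fingers":0.68}
    - {"dx":0,"dy":0.0001,"dz":0.0031,"wx":-0.5,"wy":0,"wz":0,"fingers":0.68}

```text
clock: 12.5
eef_pos: [530.1, 22.5, 92.6]
tool_rot: [-2.669, 1.571, -2.966]
force: [0.2, -0.2, 0.1]
width: 27.2
```

```bash
python3 - <<'E'
from h import *
plan()
save('wrist','w6.png')
plan()
E
```

```text
t 12.5 p [530.1  22.5  92.6] psi -17.0 x [-0. -0. -1.] F [ 0.2  -0.21  0.09] T [ 0.01  0.07 -0.03] w 27.2 q [-0.37  0.71  0.42  1.98 -0.52  0.56  0.12]
t 12.55 p [530.5  22.3  92.6] psi -16.9 x [ 0. -0. -1.] F [ 0.73 -0.9  -0.01] T [ 0.02 -0.02  0.  ] w 27.2 q [-0.37  0.71  0.42  1.98 -0.52  0.56  0.12]
```

View pics/w6.png

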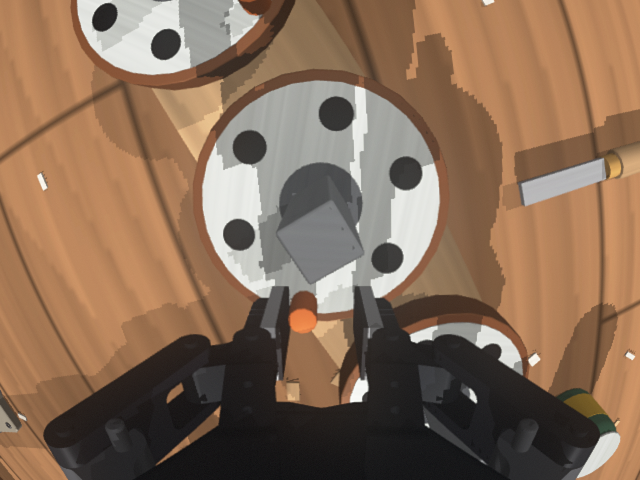

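>>> servo_tool:
  rows:
    - {"dx":0,"dy":0.0001,"dz":0.0031,"wx":-0.5,"wy":0,"wz":0,"fingers":0.68}
    - {"dx":0,"dy":0.0001,"dz":0.0031,"wx":-0.5,"wy":0,"wz":0,"fingers":0.68}
    - {"dx":0,"dy":0.0001,"dz":0.0031,"wx":-0.5,"wy":0,"wz":0,"fingers":0.68}
    - {"dx":0,"dy":0.0001,"dz":0.0031,"wx":-0.5,"wy":0,"wz":0,"fingers":0.68}
    - {"dx":0,"dy":0.0001,"dz":0.0031,"wx":-0.5,"wy":0,"wz":0,"fingers":0.68}

```text
clock: 13.18
eef_pos: [541.6, 20.7, 92.6]
tool_rot: [-2.912, 1.571, -2.946]
force: [-0.6, 0.2, 0.1]
width: 27.1
```

>>> servo_tool:
  rows:
    - {"dx":0,"dy":0.0001,"dz":0.0031,"wx":-0.5,"wy":0,"wz":0,"fingers":0.68}
    - {"dx":0,"dy":0.0001,"dz":0.0031,"wx":-0.5,"wy":0,"wz":0,"fingers":0.68}
    - {"dx":0,"dy":0.0001,"dz":0.0031,"wx":-0.5,"wy":0,"wz":0,"fingers":0.68}
    - {"dx":0,"dy":0.0001,"dz":0.0031,"wx":-0.5,"wy":0,"wz":0,"fingers":0.68}
    - {"dx":0,"dy":0.0001,"dz":0.0031,"wx":-0.5,"wy":0,"wz":0,"fingers":0.68}

```text
clock: 13.8
eef_pos: [553.1, 21.9, 92.6]
tool_rot: [1.652, 1.571, 1.879]
force: [0.6, -0.0, -0.3]
width: 27.2
```

>>> servo_tool:
  rows:
    - {"dx":0,"dy":0.0001,"dz":0.0031,"wx":-0.5,"wy":0,"wz":0,"fingers":0.68}
    - {"dx":0,"dy":0.0001,"dz":0.0031,"wx":-0.5,"wy":0,"wz":0,"fingers":0.68}
    - {"dx":0,"dy":0.0001,"dz":0.0031,"wx":-0.5,"wy":0,"wz":0,"fingers":0.68}
    - {"dx":0,"dy":0.0001,"dz":0.0031,"wx":-0.5,"wy":0,"wz":0,"fingers":0.68}
    - {"dx":0,"dy":0.0001,"dz":0.0031,"wx":-0.5,"wy":0,"wz":0,"fingers":0.68}

```text
clock: 14.42
eef_pos: [563.9, 26.0, 92.6]
tool_rot: [2.722, 1.571, -3.072]
force: [-0.5, 0.3, -1.0]
width: 27.5
```

>>> servo_tool:
  rows:
    - {"dx":0,"dy":0.0001,"dz":0.0031,"wx":-0.5,"wy":0,"wz":0,"fingers":0.68}
    - {"dx":0,"dy":0.0001,"dz":0.0031,"wx":-0.5,"wy":0,"wz":0,"fingers":0.68}
    - {"dx":0,"dy":0.0001,"dz":0.0031,"wx":-0.5,"wy":0,"wz":0,"fingers":0.68}
    - {"dx":0,"dy":0.0001,"dz":0.0031,"wx":-0.5,"wy":0,"wz":0,"fingers":0.68}
    - {"dx":0,"dy":0.0001,"dz":0.0031,"wx":-0.5,"wy":0,"wz":0,"fingers":0.68}

```text
clock: 15.05
eef_pos: [573.4, 32.8, 92.6]
tool_rot: [2.716, 1.571, -2.817]
force: [0.5, 0.0, -0.7]
width: 27.3
```

>>> servo_tool:
  rows:
    - {"dx":0,"dy":0.0001,"dz":0.002,"wx":-0.3,"wy":0,"wz":0,"fingers":0.68}
    - {"dx":0,"dy":0,"dz":0.001,"wx":-0.15,"wy":0,"wz":0,"fingers":0.68}
    - {"dx":0,"dy":0,"dz":0,"wx":0,"wy":0,"wz":0,"fingers":0.68}
    - {"dx":0,"dy":0,"dz":0,"wx":0,"wy":0,"wz":0,"fingers":0.68}
    - {"dx":0,"dy":0,"dz":0,"wx":0,"wy":0,"wz":0,"fingers":0.68}

```text
clock: 15.68
eef_pos: [574.8, 34.3, 92.6]
tool_rot: [2.799, 1.571, -2.69]
force: [0.1, 0.3, -0.6]
width: 27.2
```

```bash
python3 - <<'E'
from h import *
plan()
save('wrist','w7.png')
plan()
E
```

```text
t 15.68 p [574.8  34.3  92.6] psi 45.5 x [-0. -0. -1.] F [ 0.08  0.32 -0.63] T [-0.03  0.03  0.01] w 27.2 q [-0.2   0.71  0.14  1.85 -0.17  0.59  0.84]
t 15.72 p [574.8  34.3  92.6] psi 45.5 x [-0. -0. -1.] F [-0.14 -0.07  0.43] T [-0.05  0.03 -0.02] w 27.3 q [-0.2   0.71  0.14  1.85 -0.16  0.59  0.84]
```

View pics/w7.png

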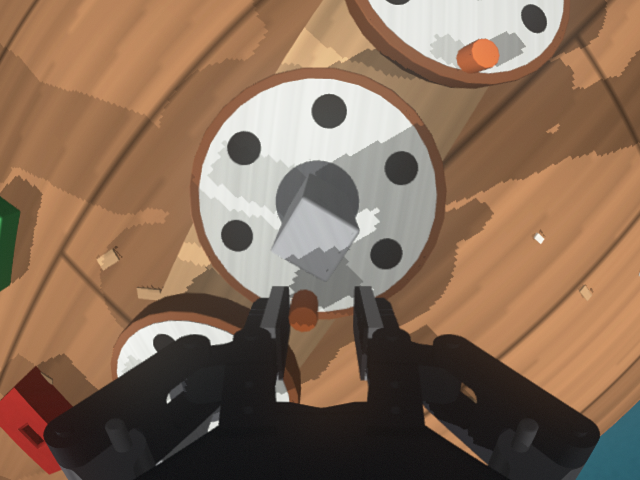

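>>> servo_tool:
  rows:
    - {"dx":0,"dy":0,"dz":-0.006,"wx":0,"wy":0,"wz":0,"fingers":0.68}
    - {"dx":-0.06,"dy":0,"dz":0,"wx":0,"wy":0,"wz":0,"fingers":0.68}
    - {"dx":-0.08,"dy":0,"dz":0,"wx":0,"wy":0,"wz":0,"fingers":0.68}
    - {"dx":0,"dy":0,"dz":0,"wx":0,"wy":0,"wz":0,"fingers":0.68}

```text
clock: 16.23
eef_pos: [574.8, 30.7, 202.2]
tool_rot: [-0.719, 1.561, 0.075]
force: [0.6, 0.2, -0.1]
width: 27.2
```

```bash
python3 - <<'E'
from h import *
plan([613.5,-75,200],66)
E
```

```text
t 16.23 p [574.8  30.7 202.2] psi 45.5 x [ 0.01   0.001 -1.   ] F [ 0.6   0.2  -0.06] T [ 0.01  0.02 -0.01] w 27.2 q [-0.22  0.56  0.18  1.78 -0.13  0.81  0.82]
d mm [   2.5 -101.7  -48.3] d units [ 0.0034 -0.1356 -0.0643] rot deg [-20.5   0.3   0.4] units [-3.42  0.06  0.07]
```

>>> servo_tool:
  rows:
    - {"dx":0,"dy":-0.0678,"dz":-0.0321,"wx":0,"wy":0,"wz":0,"fingers":0.68}
    - {"dx":0,"dy":-0.0678,"dz":-0.0321,"wx":-0.4,"wy":0,"wz":0,"fingers":0.68}
    - {"dx":0,"dy":0,"dz":0,"wx":-1,"wy":0,"wz":0,"fingers":0.68}
    - {"dx":0,"dy":0,"dz":0,"wx":-1,"wy":0,"wz":0,"fingers":0.68}
    - {"dx":0,"dy":0,"dz":0,"wx":-1,"wy":0,"wz":0,"fingers":0.68}

```text
clock: 16.85
eef_pos: [609.6, -74.9, 196.5]
tool_rot: [1.845, 1.569, 2.999]
force: [-0.2, 0.2, 0.3]
width: 27.0
```

```bash
python3 - <<'E'
from h import *
ctrl.get_image('scene')
ctrl.get_image('scene')
plan([613.5,-75,92],66)
save('wrist','w8.png')
ci=ctrl.camera_info('wrist')
for X in [(613.5,-75,104),(573.3,-58.3,141),(571.3,-56,141),(508.3,-324.5,40)]: print(proj('wrist',X,ci).round(1))
E
```

```text
t 16.95 p [609.7 -74.8 196.6] psi 65.9 x [-0.002  0.001 -1.   ] F [ 0.53 -0.04 -0.36] T [-0.05  0.02 -0.02] w 27.2 q [ 0.03  0.62  0.07  1.66 -0.06  0.87  1.28]
d mm [104.6  -3.8   1.4] d units [ 0.1395 -0.005   0.0018] rot deg [-0.1 -0.  -0.1] units [-0.02 -0.   -0.02]
[323.1 246.9]
[321.3 191.7]
[323.6 186.6]
[ 56.  231.6]
```

View pics/w8.png

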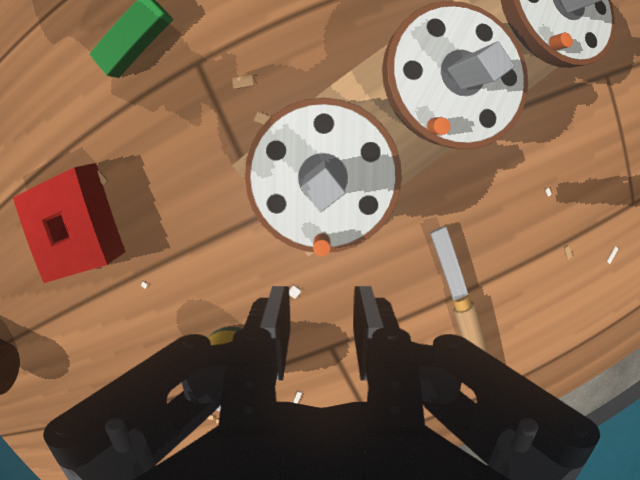

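>>> servo_tool:
  rows:
    - {"dx":0.07,"dy":-0.005,"dz":0.001,"wx":0,"wy":0,"wz":0,"fingers":0.68}
    - {"dx":0.05,"dy":0,"dz":0,"wx":0,"wy":0,"wz":0,"fingers":0.68}
    - {"dx":0.019,"dy":0,"dz":0,"wx":0,"wy":0,"wz":0,"fingers":0.68}
    - {"dx":0,"dy":0,"dz":0,"wx":0,"wy":0,"wz":0,"fingers":0.68}

```text
clock: 17.5
eef_pos: [613.8, -75.4, 92.8]
tool_rot: [2.0, 1.569, -3.133]
force: [0.3, -0.7, 0.6]
width: 27.1
```

>>> servo_tool:
  rows:
    - {"dx":0,"dy":0.0001,"dz":-0.0031,"wx":0.5,"wy":0,"wz":0,"fingers":0.68}
    - {"dx":0,"dy":0.0001,"dz":-0.0031,"wx":0.5,"wy":0,"wz":0,"fingers":0.68}
    - {"dx":0,"dy":0.0001,"dz":-0.0031,"wx":0.5,"wy":0,"wz":0,"fingers":0.68}
    - {"dx":0,"dy":0.0001,"dz":-0.0031,"wx":0.5,"wy":0,"wz":0,"fingers":0.68}
    - {"dx":0,"dy":0.0001,"dz":-0.0031,"wx":0.5,"wy":0,"wz":0,"fingers":0.68}

```text
clock: 18.12
eef_pos: [608.1, -85.3, 93.5]
tool_rot: [-0.805, 1.571, 0.08]
force: [0.6, 0.5, 0.3]
width: 27.4
```

>>> servo_tool:
  rows:
    - {"dx":0,"dy":0.0001,"dz":-0.0031,"wx":0.5,"wy":0,"wz":0,"fingers":0.68}
    - {"dx":0,"dy":0.0001,"dz":-0.0031,"wx":0.5,"wy":0,"wz":0,"fingers":0.68}
    - {"dx":0,"dy":0.0001,"dz":-0.0031,"wx":0.5,"wy":0,"wz":0,"fingers":0.68}
    - {"dx":0,"dy":0.0001,"dz":-0.0031,"wx":0.5,"wy":0,"wz":0,"fingers":0.68}
    - {"dx":0,"dy":0.0001,"dz":-0.0031,"wx":0.5,"wy":0,"wz":0,"fingers":0.68}

```text
clock: 18.75
eef_pos: [599.4, -93.3, 93.3]
tool_rot: [2.241, 1.571, 2.864]
force: [0.4, 0.2, -0.5]
width: 27.3
```

```bash
python3 - <<'E'
from h import *
plan()
E
```

```text
t 18.75 p [599.4 -93.3  93.3] psi 35.7 x [-0.  0. -1.] F [ 0.39  0.2  -0.52] T [ 0.04 -0.08 -0.03] w 27.3 q [-0.01  0.75  0.2   1.76 -0.23  0.65  0.94]
```

Free so far; complete the quarter turn.

>>> servo_tool:
  rows:
    - {"dx":0,"dy":0.0001,"dz":-0.0031,"wx":0.5,"wy":0,"wz":0,"fingers":0.68}
    - {"dx":0,"dy":0.0001,"dz":-0.0031,"wx":0.5,"wy":0,"wz":0,"fingers":0.68}
    - {"dx":0,"dy":0.0001,"dz":-0.0031,"wx":0.5,"wy":0,"wz":0,"fingers":0.68}
    - {"dx":0,"dy":0.0001,"dz":-0.0031,"wx":0.5,"wy":0,"wz":0,"fingers":0.68}
    - {"dx":0,"dy":0.0001,"dz":-0.0031,"wx":0.5,"wy":0,"wz":0,"fingers":0.68}

```text
clock: 19.38
eef_pos: [589.2, -98.7, 93.4]
tool_rot: [2.396, 1.571, 2.757]
force: [-0.4, -0.5, -0.9]
width: 27.4
```

>>> servo_tool:
  rows:
    - {"dx":0,"dy":0.0001,"dz":-0.0031,"wx":0.5,"wy":0,"wz":0,"fingers":0.68}
    - {"dx":0,"dy":0.0001,"dz":-0.0031,"wx":0.5,"wy":0,"wz":0,"fingers":0.68}
    - {"dx":0,"dy":0.0001,"dz":-0.0031,"wx":0.5,"wy":0,"wz":0,"fingers":0.68}
    - {"dx":0,"dy":0.0001,"dz":-0.0031,"wx":0.5,"wy":0,"wz":0,"fingers":0.68}
    - {"dx":0,"dy":0.0001,"dz":-0.0031,"wx":0.5,"wy":0,"wz":0,"fingers":0.68}

```text
clock: 20.0
eef_pos: [577.9, -101.2, 93.4]
tool_rot: [2.559, 1.571, 2.658]
force: [-0.2, 0.8, -0.2]
width: 27.7
```

>>> servo_tool:
  rows:
    - {"dx":0,"dy":0.0001,"dz":-0.0031,"wx":0.5,"wy":0,"wz":0,"fingers":0.68}
    - {"dx":0,"dy":0.0001,"dz":-0.0031,"wx":0.5,"wy":0,"wz":0,"fingers":0.68}
    - {"dx":0,"dy":0.0001,"dz":-0.0031,"wx":0.5,"wy":0,"wz":0,"fingers":0.68}
    - {"dx":0,"dy":0.0001,"dz":-0.0031,"wx":0.5,"wy":0,"wz":0,"fingers":0.68}
    - {"dx":0,"dy":0.0001,"dz":-0.0031,"wx":0.5,"wy":0,"wz":0,"fingers":0.68}

```text
clock: 20.62
eef_pos: [566.3, -100.8, 93.4]
tool_rot: [-2.782, 1.571, -2.945]
force: [-0.3, -0.4, 0.1]
width: 26.9
```

>>> servo_tool:
  rows:
    - {"dx":0,"dy":0.0001,"dz":-0.0031,"wx":0.5,"wy":0,"wz":0,"fingers":0.68}
    - {"dx":0,"dy":0.0001,"dz":-0.0031,"wx":0.5,"wy":0,"wz":0,"fingers":0.68}
    - {"dx":0,"dy":0.0001,"dz":-0.0031,"wx":0.5,"wy":0,"wz":0,"fingers":0.68}
    - {"dx":0,"dy":0.0001,"dz":-0.0031,"wx":0.5,"wy":0,"wz":0,"fingers":0.68}
    - {"dx":0,"dy":0.0001,"dz":-0.0031,"wx":0.5,"wy":0,"wz":0,"fingers":0.68}

```text
clock: 21.25
eef_pos: [555.2, -97.4, 93.4]
tool_rot: [1.091, 1.571, 0.667]
force: [0.4, -0.6, -0.2]
width: 27.3
```

>>> servo_tool:
  rows:
    - {"dx":0,"dy":0.0001,"dz":-0.002,"wx":0.3,"wy":0,"wz":0,"fingers":0.68}
    - {"dx":0,"dy":0,"dz":-0.001,"wx":0.15,"wy":0,"wz":0,"fingers":0.68}
    - {"dx":0,"dy":0,"dz":0,"wx":0,"wy":0,"wz":0,"fingers":0.68}
    - {"dx":0,"dy":0,"dz":0,"wx":0,"wy":0,"wz":0,"fingers":0.68}
    - {"dx":0,"dy":0,"dz":0,"wx":0,"wy":0,"wz":0,"fingers":0.68}

```text
clock: 21.88
eef_pos: [553.4, -96.5, 93.4]
tool_rot: [1.503, 1.571, 1.035]
force: [-0.9, 0.1, 2.0]
width: 27.2
```

```bash
python3 - <<'E'
from h import *
plan()
save('wrist','w9.png')
plan()
E
```

```text
t 21.88 p [553.4 -96.5  93.4] psi -26.8 x [ 0.  0. -1.] F [-0.9   0.13  1.99] T [ 0.01  0.   -0.03] w 27.2 q [-0.18  0.75  0.49  1.89 -0.56  0.64  0.19]
t 21.93 p [553.4 -96.5  93.4] psi -26.8 x [ 0.  0. -1.] F [ 0.08  0.4  -0.41] T [-0.01 -0.05 -0.01] w 27.0 q [-0.18  0.75  0.49  1.89 -0.56  0.64  0.19]
```

View pics/w9.png

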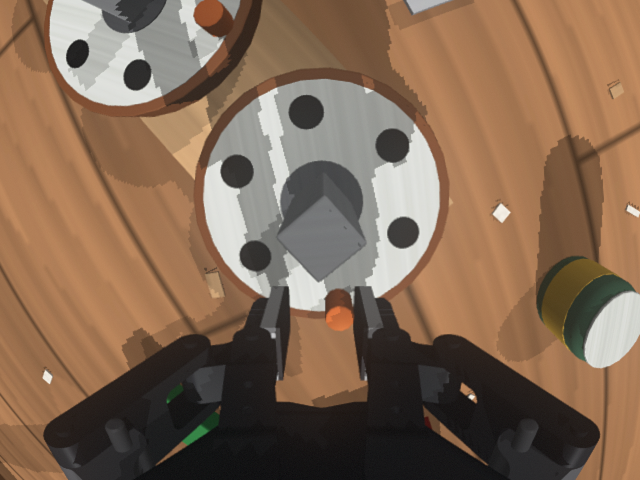

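>>> servo_tool:
  rows:
    - {"dx":0,"dy":0,"dz":0.006,"wx":0,"wy":0,"wz":0,"fingers":0.68}
    - {"dx":-0.06,"dy":0,"dz":0,"wx":0,"wy":0,"wz":0,"fingers":0.68}
    - {"dx":-0.08,"dy":0,"dz":0,"wx":0,"wy":0,"wz":0,"fingers":0.6}
    - {"dx":0,"dy":0,"dz":0,"wx":-0.8,"wy":0,"wz":0,"fingers":0.5}
    - {"dx":0,"dy":0,"dz":0,"wx":-1,"wy":0,"wz":0,"fingers":0.5}

```text
clock: 22.55
eef_pos: [558.1, -98.6, 199.4]
tool_rot: [0.126, 1.569, -0.15]
force: [0.2, 0.4, -0.7]
width: 42.8
```

>>> servo_tool:
  rows:
    - {"dx":0,"dy":0,"dz":0,"wx":-1,"wy":0,"wz":0,"fingers":0.5}
    - {"dx":0,"dy":0,"dz":0,"wx":-1,"wy":0,"wz":0,"fingers":0.5}
    - {"dx":0,"dy":0,"dz":0,"wx":-1,"wy":0,"wz":0,"fingers":0.5}
    - {"dx":0,"dy":0,"dz":0,"wx":-1,"wy":0,"wz":0,"fingers":0.5}
    - {"dx":0,"dy":0,"dz":0,"wx":-1,"wy":0,"wz":0,"fingers":0.5}

```text
clock: 23.18
eef_pos: [557.6, -98.7, 198.4]
tool_rot: [-1.102, 1.571, -0.855]
force: [-0.5, 0.5, -0.1]
width: 42.7
```

```bash
python3 - <<'E'
from h import *
plan([510.5,185,200],14.15)
E
```

```text
t 23.18 p [557.6 -98.7 198.4] psi 14.2 x [ 0. -0. -1.] F [-0.47  0.46 -0.14] T [-0.03 -0.07  0.03] w 42.7 q [-0.13  0.58  0.4   1.8  -0.29  0.82  0.66]
d mm [ -1.6 286.6  23.9] d units [-0.0022  0.3821  0.0319] rot deg [0. 0. 0.] units [0.01 0.   0.  ]
```

>>> servo_tool:
  rows:
    - {"dx":0,"dy":0.076,"dz":0.0064,"wx":0,"wy":0,"wz":0,"fingers":0.5}
    - {"dx":0,"dy":0.076,"dz":0.0064,"wx":0,"wy":0,"wz":0,"fingers":0.5}
    - {"dx":0,"dy":0.076,"dz":0.0064,"wx":0,"wy":0,"wz":0,"fingers":0.5}
    - {"dx":0,"dy":0.076,"dz":0.0064,"wx":0,"wy":0,"wz":0,"fingers":0.5}
    - {"dx":0,"dy":0.078,"dz":0.0064,"wx":0,"wy":0,"wz":0,"fingers":0.5}

```text
clock: 23.8
eef_pos: [511.4, 186.9, 198.6]
tool_rot: [-0.236, 1.57, 0.008]
force: [0.7, 1.4, 1.0]
width: 42.7
```

```bash
python3 - <<'E'
from h import *
ctrl.get_image('scene');ctrl.get_image('scene')
plan([510.5,185,102],14.15)
im=save('wrist','w10.png')
ci=ctrl.camera_info('wrist')
for X in [(510.5,185,141),(510.5+45*.63,185-45*.777,104)]: print(proj('wrist',X,ci).round(1))
E
```

```text
t 23.9 p [509.4 194.3 197.9] psi 14.7 x [-0.001  0.005 -1.   ] F [-0.02  0.26 -0.71] T [ 0.02  0.04 -0.  ] w 42.8 q [-0.69  0.55  0.42  1.86 -0.31  0.8   0.15]
d mm [95.8 -9.7 -1.3] d units [ 0.1278 -0.013  -0.0017] rot deg [ 0.5 -0.  -0.3] units [ 0.09 -0.   -0.05]
[320.  267.6]
[346.5 302.3]
```

View pics/w10.png

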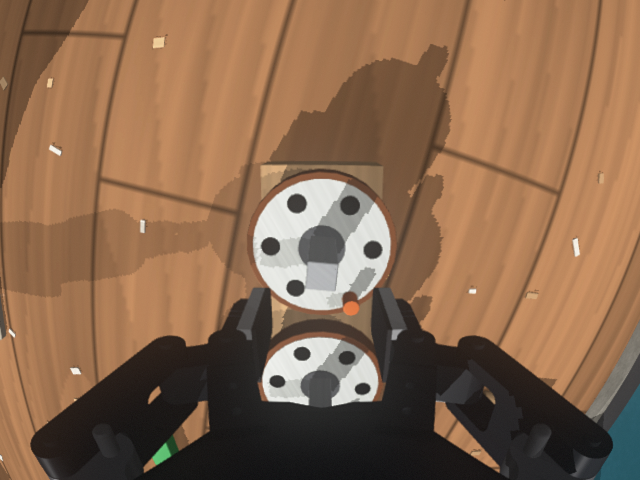

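>>> servo_tool:
  rows:
    - {"dx":0,"dy":0,"dz":0,"wx":0,"wy":0,"wz":0,"fingers":0.5}
    - {"dx":0,"dy":0,"dz":0,"wx":0,"wy":0,"wz":0,"fingers":0.5}

```text
clock: 24.2
eef_pos: [511.9, 183.3, 198.5]
tool_rot: [-1.392, 1.57, -1.15]
force: [0.9, 0.3, -0.0]
width: 42.8
```

```bash
python3 - <<'E'
from h import *
plan([510.5,185,102],14.15)
ci=ctrl.camera_info('wrist')
im=save('wrist','w11.png')
for X in [(510.5,185,141),(510.5+45*.63,185-45*.777,104)]: print(proj('wrist',X,ci).round(1))
cv2.imwrite('pics/w11c.png',cv2.resize(im[230:330,260:390,::-1],None,fx=5,fy=5,interpolation=cv2.INTER_CUBIC))
E
```

```text
t 24.2 p [511.9 183.3 198.5] psi 13.8 x [ 0.    -0.001 -1.   ] F [ 0.88  0.32 -0.  ] T [ 0.04 -0.01 -0.02] w 42.8 q [-0.68  0.55  0.42  1.86 -0.31  0.79  0.15]
d mm [96.5  2.1 -1. ] d units [ 0.1287  0.0028 -0.0013] rot deg [-0.3  0.   0. ] units [-0.06  0.    0.01]
[320.2 256.4]
[347.5 293.1]
```

View pics/w11c.png

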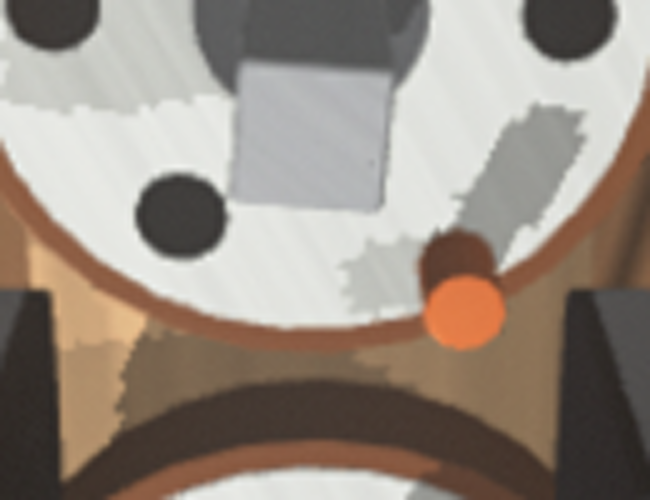

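```bash
python3 - <<'E'
from h import *
ci=ctrl.camera_info('wrist')
P=[atz('wrist',(260+x/5,230+y/5),141,ci)[:2] for x,y in [(243,64),(390,74),(380,211),(232,201)]]
P=np.array(P);print(P.round(1),P.mean(0))
for i,j in[(0,1),(3,2),(3,0),(2,1)]:
    d=P[j]-P[i];print(np.degrees(np.arctan2(d[1],d[0])),np.hypot(*d))
plan([*P.mean(0),102],10)
E
```

```text
[[502.1 191.5]
 [518.6 194.3]
 [521.7 177.9]
 [504.7 175. ]] [511.77376383 184.66861191]
9.760573562049624 16.708119505434627
9.672675371335915 17.24985608076877
98.86561022895482 16.74896295467656
100.71729568456725 16.775721615913312
t 24.25 p [511.9 183.4 198.5] psi 13.8 x [ 0.    -0.001 -1.   ] F [ 0.37  0.04 -0.21] T [-0.05  0.02 -0.03] w 42.4 q [-0.68  0.55  0.42  1.86 -0.31  0.79  0.15]
d mm [96.5  1.3  0.2] d units [0.1287 0.0017 0.0002] rot deg [3.8 0.  0. ] units [0.64 0.   0.01]
```

>>> servo_tool:
  rows:
    - {"dx":0.04,"dy":0.0015,"dz":0.0003,"wx":0.67,"wy":0,"wz":0,"fingers":0.5}
    - {"dx":0.05,"dy":0,"dz":0,"wx":0,"wy":0,"wz":0,"fingers":0.5}
    - {"dx":0.0387,"dy":0,"dz":0,"wx":0,"wy":0,"wz":0,"fingers":0.5}
    - {"dx":0,"dy":0,"dz":0,"wx":0,"wy":0,"wz":0,"fingers":0.5}
    - {"dx":0,"dy":0,"dz":0,"wx":0,"wy":0,"wz":0,"fingers":0.5}

```text
clock: 24.88
eef_pos: [512.3, 185.9, 102.8]
tool_rot: [-0.0, 1.569, 0.173]
force: [-0.2, -0.0, -0.5]
width: 42.7
```

```bash
python3 - <<'E'
from h import *
plan([511.6,184.7,102],9.75)
ci=ctrl.camera_info('wrist')
im=save('wrist','w12.png')
E
```

```text
t 24.88 p [512.3 185.9 102.8] psi 9.9 x [ 0.001  0.    -1.   ] F [-0.16 -0.01 -0.5 ] T [-0.02  0.02  0.  ] w 42.7 q [-0.63  0.69  0.35  1.93 -0.41  0.59  0.17]
d mm [ 0.8 -1.  -0.9] d units [ 0.0011 -0.0014 -0.0012] rot deg [ 0.2  0.1 -0. ] units [ 0.03  0.01 -0.  ]
```

View pics/w12.png

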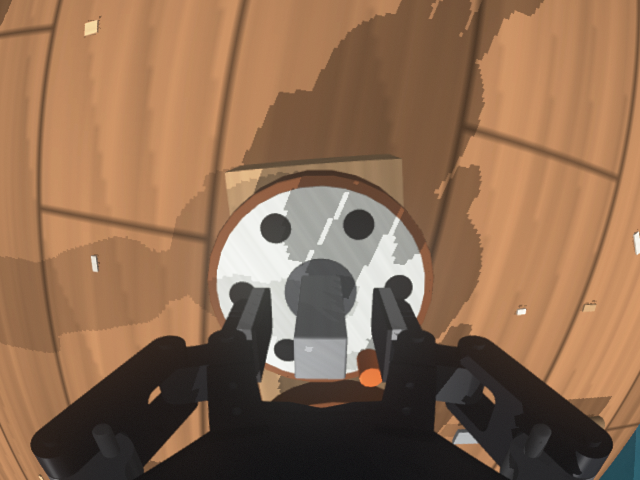

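>>> servo_tool:
  rows:
    - {"dx":0.001,"dy":-0.0014,"dz":-0.0008,"wx":0,"wy":0,"wz":0,"fingers":0.6}
    - {"dx":0,"dy":0,"dz":0,"wx":0,"wy":0,"wz":0,"fingers":0.7}
    - {"dx":0,"dy":0,"dz":0,"wx":0,"wy":0,"wz":0,"fingers":0.8}
    - {"dx":0,"dy":0,"dz":0,"wx":0,"wy":0,"wz":0,"fingers":0.9}
    - {"dx":0,"dy":0,"dz":0,"wx":0,"wy":0,"wz":0,"fingers":1}

```text
clock: 25.55
eef_pos: [511.6, 185.7, 101.7]
tool_rot: [0.275, 1.569, 0.449]
force: [0.7, 0.8, 5.9]
width: 17.1
```

>>> servo_tool:
  rows:
    - {"dx":0,"dy":0,"dz":0,"wx":0,"wy":0,"wz":0,"fingers":1}
    - {"dx":0,"dy":0,"dz":0,"wx":0,"wy":0,"wz":0,"fingers":1}

```text
clock: 25.8
eef_pos: [511.7, 185.7, 101.7]
tool_rot: [0.264, 1.569, 0.439]
force: [1.1, 2.0, 4.9]
width: 17.4
```

```bash
python3 - <<'E'
from h import *
plan()
for i in range(2): ctrl.get_image('scene')
plan()
E
```

```text
t 25.8 p [511.7 185.7 101.7] psi 10.0 x [ 0.002  0.001 -1.   ] F [1.13 2.02 4.89] T [ 0.04  0.08 -0.01] w 17.4 q [-0.63  0.69  0.35  1.94 -0.41  0.58  0.17]
t 25.9 p [511.7 185.7 101.7] psi 10.0 x [ 0.002  0.001 -1.   ] F [0.94 0.88 5.22] T [0.   0.02 0.08] w 17.4 q [-0.63  0.69  0.35  1.94 -0.41  0.58  0.17]
```

>>> servo_tool:
  rows:
    - {"dx":-0.004,"dy":0,"dz":0,"wx":0,"wy":0,"wz":0,"fingers":1}
    - {"dx":-0.012,"dy":0,"dz":0,"wx":0,"wy":0,"wz":0,"fingers":1}
    - {"dx":-0.02,"dy":0,"dz":0,"wx":0,"wy":0,"wz":0,"fingers":1}
    - {"dx":-0.03,"dy":0,"dz":0,"wx":0,"wy":0,"wz":0,"fingers":1}
    - {"dx":-0.04,"dy":0,"dz":0,"wx":0,"wy":0,"wz":0,"fingers":1}

```text
clock: 26.52
eef_pos: [507.9, 184.5, 180.9]
tool_rot: [-3.046, 1.564, -2.872]
force: [0.6, -0.1, -8.9]
width: 17.3
```

>>> servo_tool:
  rows:
    - {"dx":-0.05,"dy":0,"dz":0,"wx":0,"wy":0,"wz":0,"fingers":1}
    - {"dx":-0.04,"dy":0,"dz":0,"wx":0,"wy":0,"wz":0,"fingers":1}
    - {"dx":0,"dy":0,"dz":0,"wx":0,"wy":0,"wz":0,"fingers":1}
    - {"dx":0,"dy":0,"dz":0,"wx":0,"wy":0,"wz":0,"fingers":1}

```text
clock: 27.02
eef_pos: [508.7, 184.9, 246.9]
tool_rot: [-3.094, 1.566, -2.92]
force: [-0.4, 0.7, -9.3]
width: 17.4
```

```bash
python3 - <<'E'
from h import *
plan([508,-324,250],-9.8)
save('scene','s13.png');save('side','d13.png')
plan()
E
```

```text
t 27.02 p [508.7 184.9 246.9] psi 10.0 x [-0.004 -0.001 -1.   ] F [-0.43  0.72 -9.26] T [-0.01  0.1   0.03] w 17.4 q [-0.72  0.49  0.48  1.81 -0.28  0.91  0.06]
d mm [  -2.7 -501.1  -89. ] d units [-0.0035 -0.6681 -0.1186] rot deg [19.8 -0.2  0.1] units [ 3.3  -0.04  0.01]
t 27.12 p [509.1 184.9 246.4] psi 10.0 x [-0.004 -0.001 -1.   ] F [-0.31  0.18 -9.33] T [-0.    0.01  0.08] w 17.0 q [-0.72  0.5   0.48  1.81 -0.28  0.91  0.06]
```

View pics/s13.png

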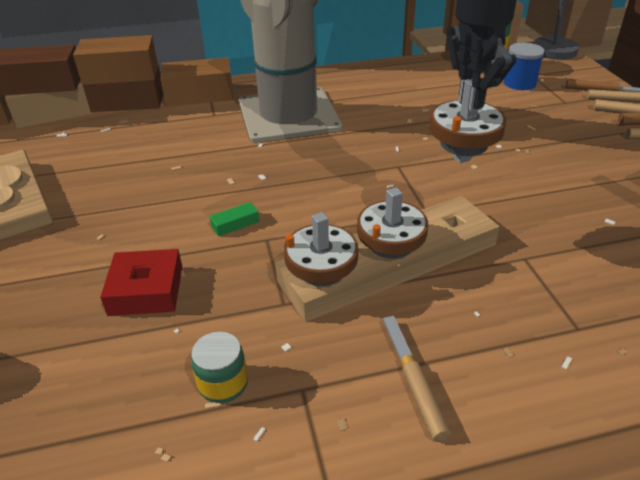

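View pics/d13.png

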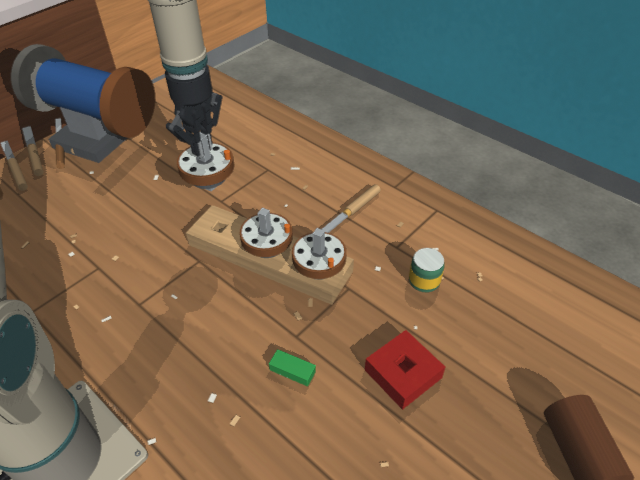

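>>> servo_tool:
  rows:
    - {"dx":-0.003,"dy":-0.03,"dz":-0.004,"wx":0,"wy":0,"wz":0,"fingers":1}
    - {"dx":-0.003,"dy":-0.06,"dz":-0.008,"wx":0,"wy":0,"wz":0,"fingers":1}
    - {"dx":0,"dy":-0.07,"dz":-0.01,"wx":0,"wy":0,"wz":0,"fingers":1}
    - {"dx":0,"dy":-0.07,"dz":-0.01,"wx":0,"wy":0,"wz":0,"fingers":1}
    - {"dx":0,"dy":-0.07,"dz":-0.01,"wx":0,"wy":0,"wz":0,"fingers":1}

```text
clock: 27.75
eef_pos: [517.8, -43.2, 251.3]
tool_rot: [2.967, 1.568, -3.141]
force: [1.5, -0.7, -8.7]
width: 16.9
```

>>> servo_tool:
  rows:
    - {"dx":0,"dy":-0.07,"dz":-0.01,"wx":0,"wy":0,"wz":0,"fingers":1}
    - {"dx":0,"dy":-0.07,"dz":-0.01,"wx":0,"wy":0,"wz":0,"fingers":1}
    - {"dx":0,"dy":-0.07,"dz":-0.01,"wx":0,"wy":0,"wz":0,"fingers":1}
    - {"dx":0,"dy":-0.07,"dz":-0.01,"wx":0,"wy":0,"wz":0,"fingers":1}
    - {"dx":0,"dy":-0.07,"dz":-0.01,"wx":0,"wy":0,"wz":0,"fingers":1}

```text
clock: 28.38
eef_pos: [526.5, -307.7, 250.7]
tool_rot: [2.39, 1.567, 2.564]
force: [1.8, 0.1, -8.9]
width: 17.4
```

>>> servo_tool:
  rows:
    - {"dx":0,"dy":-0.07,"dz":-0.01,"wx":0,"wy":0,"wz":0,"fingers":1}
    - {"dx":0,"dy":-0.07,"dz":-0.01,"wx":0,"wy":0,"wz":0,"fingers":1}
    - {"dx":0,"dy":-0.05,"dz":-0.008,"wx":0.5,"wy":0,"wz":0,"fingers":1}
    - {"dx":0,"dy":0,"dz":0,"wx":1,"wy":0,"wz":0,"fingers":1}
    - {"dx":0,"dy":0,"dz":0,"wx":1,"wy":0,"wz":0,"fingers":1}

```text
clock: 29.0
eef_pos: [530.1, -450.5, 249.5]
tool_rot: [2.476, 1.565, 2.383]
force: [0.6, 0.7, -8.9]
width: 17.1
```

>>> servo_tool:
  rows:
    - {"dx":0,"dy":0,"dz":0,"wx":0.8,"wy":0,"wz":0,"fingers":1}
    - {"dx":0,"dy":0,"dz":0,"wx":0,"wy":0,"wz":0,"fingers":1}
    - {"dx":0,"dy":0,"dz":0,"wx":0,"wy":0,"wz":0,"fingers":1}

```text
clock: 29.38
eef_pos: [531.1, -450.3, 251.3]
tool_rot: [2.61, 1.569, 2.44]
force: [-0.1, -0.6, -8.2]
width: 17.2
```

```bash
python3 - <<'E'
from h import *
plan([530,-452,250],-9.8)
ci=ctrl.camera_info('wrist')
save('wrist','w14.png')
plan()
print(proj('wrist',(508.3,-324.5,40),ci))
E
```

```text
t 29.38 p [ 531.1 -450.3  251.3] psi -9.7 x [-0.002  0.001 -1.   ] F [-0.11 -0.59 -8.16] T [-0.02  0.04 -0.02] w 17.2 q [ 0.38  0.74  0.55  1.35 -0.4   1.16  0.8 ]
d mm [ 1.3 -1.9 -0.8] d units [ 0.0018 -0.0025 -0.001 ] rot deg [ 0.1 -0.1 -0.1] units [ 0.01 -0.02 -0.01]
t 29.43 p [ 531.2 -450.4  251.7] psi -9.8 x [-0.001  0.001 -1.   ] F [-0.1  -0.59 -8.58] T [ 0.01 -0.05  0.03] w 17.6 q [ 0.38  0.74  0.55  1.35 -0.4   1.16  0.8 ]
[275.63853457  81.66070272]
```

View pics/w14.png

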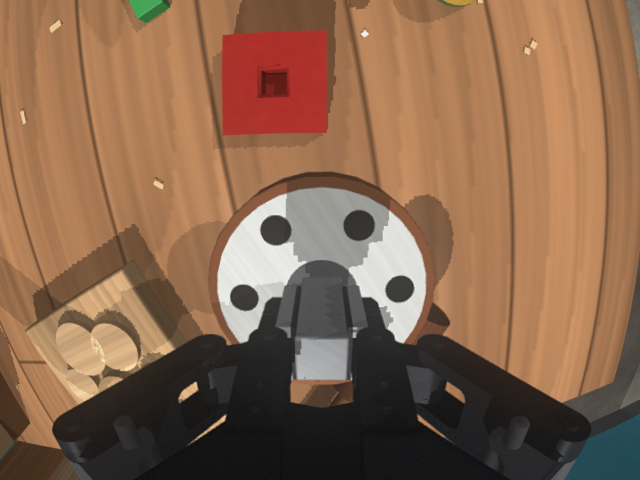

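```bash
python3 - <<'E'
from h import *
im=cv2.imread('pics/w14.png')
cv2.imwrite('pics/w14c.png',cv2.resize(im[20:145,210:340],None,fx=4.6,fy=4.6,interpolation=cv2.INTER_CUBIC))
plan()
E
```

```text
t 29.43 p [ 531.2 -450.4  251.7] psi -9.8 x [-0.001  0.001 -1.   ] F [-0.1  -0.59 -8.58] T [ 0.01 -0.05  0.03] w 17.6 q [ 0.38  0.74  0.55  1.35 -0.4   1.16  0.8 ]
```

View pics/w14c.png

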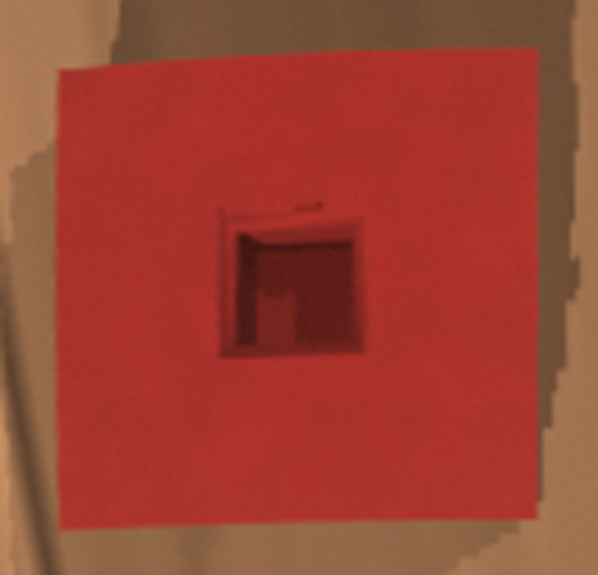

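```bash
python3 - <<'E'
from h import *
ci=ctrl.camera_info('wrist')
f=lambda q:atz('wrist',(210+(q[0])/4.6,20+q[1]/4.6),40,ci)[:2]
P=np.array([f(q) for q in [(59,70),(538,48),(538,518),(60,529)]]);print(P.round(1),P.mean(0).round(1))
for i,j in[(0,1),(3,2),(3,0),(2,1)]:
    d=P[j]-P[i];print(np.degrees(np.arctan2(d[1],d[0])).round(1),np.hypot(*d).round(1))
M=np.array([f(q) for q in [(220,208),(363,213),(363,354),(220,357)]]);print(M.round(1),M.mean(0).round(1))
# rack hole shift: wrist bias check
for X in [(508.3,-324.5,40)]: pass
E
```

```text
[[ 466.  -266.6]
 [ 564.5 -283.3]
 [ 547.7 -381.8]
 [ 449.  -364.9]] [ 506.8 -324.1]
-9.6 100.0
-9.7 100.1
80.2 99.7
80.3 99.9
[[ 494.6 -305.1]
 [ 523.4 -312.3]
 [ 518.3 -341.8]
 [ 489.2 -336.5]] [ 506.4 -323.9]
```

```bash
python3 - <<'E'
from h import *
im=cv2.imread('pics/w14.png')
cv2.imwrite('pics/w14d.png',cv2.resize(im[310:400,260:380],None,fx=6,fy=6,interpolation=cv2.INTER_CUBIC))
ci=ctrl.camera_info('wrist')
s=ctrl.read_state();R=Ro.from_euler('xyz',s['tool_rot']).as_matrix()
for dy in (-1,0,1): 
  for c in [(-9,9),(9,9),(9,-9),(-9,-9)]:
    X=s['eef_pos']+R@np.array([-39.3,c[1]+dy,c[0]]); print(dy,c,((proj('wrist',X,ci)-[260,310])*6).round(0))
E
```

```text
-1 (-9, 9) [213. 164.]
-1 (9, 9) [544. 164.]
-1 (9, -9) [532. 420.]
-1 (-9, -9) [223. 421.]
0 (-9, 9) [212. 149.]
0 (9, 9) [544. 149.]
0 (9, -9) [532. 407.]
0 (-9, -9) [222. 408.]
1 (-9, 9) [212. 133.]
1 (9, 9) [545. 133.]
1 (9, -9) [533. 394.]
1 (-9, -9) [222. 394.]
```

View pics/w14d.png

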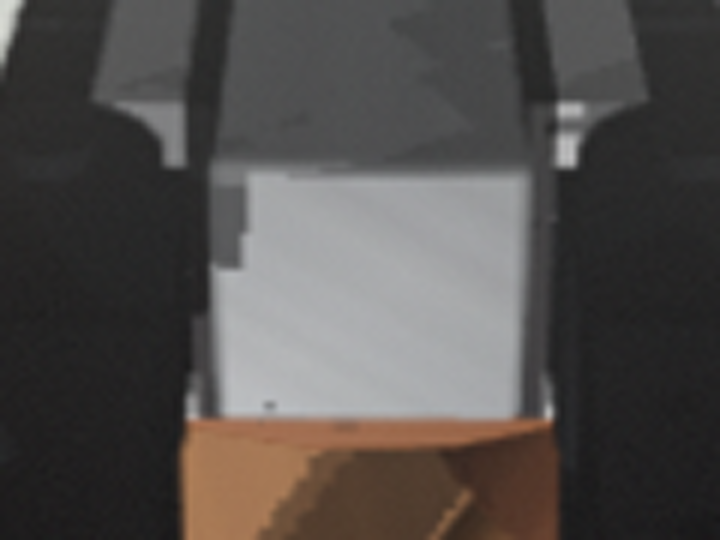

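```bash
python3 - <<'E'
from h import *
plan([507,-323.1,180],-9.7)
E
```

```text
t 29.43 p [ 531.2 -450.4  251.7] psi -9.8 x [-0.001  0.001 -1.   ] F [-0.1  -0.59 -8.58] T [ 0.01 -0.05  0.03] w 17.6 q [ 0.38  0.74  0.55  1.35 -0.4   1.16  0.8 ]
d mm [ 71.9 121.3 -45.3] d units [ 0.0958  0.1618 -0.0604] rot deg [-0.1 -0.1 -0. ] units [-0.01 -0.01 -0.01]
```

>>> servo_tool:
  rows:
    - {"dx":0.01,"dy":0.04,"dz":-0.015,"wx":0,"wy":0,"wz":0,"fingers":1}
    - {"dx":0.02,"dy":0.0609,"dz":-0.0227,"wx":0,"wy":0,"wz":0,"fingers":1}
    - {"dx":0.03,"dy":0.0609,"dz":-0.0227,"wx":0,"wy":0,"wz":0,"fingers":1}
    - {"dx":0.0358,"dy":0,"dz":0,"wx":0,"wy":0,"wz":0,"fingers":1}
    - {"dx":0,"dy":0,"dz":0,"wx":0,"wy":0,"wz":0,"fingers":1}

```text
clock: 30.05
eef_pos: [506.6, -322.0, 179.4]
tool_rot: [2.732, 1.567, 2.563]
force: [0.2, -0.3, -8.4]
width: 17.1
```

>>> servo_tool:
  rows:
    - {"dx":0,"dy":0,"dz":0,"wx":0,"wy":0,"wz":0,"fingers":1}
    - {"dx":0,"dy":0,"dz":0,"wx":0,"wy":0,"wz":0,"fingers":1}
    - {"dx":0,"dy":0,"dz":0,"wx":0,"wy":0,"wz":0,"fingers":1}
    - {"dx":0,"dy":0,"dz":0,"wx":0,"wy":0,"wz":0,"fingers":1}

```text
clock: 30.55
eef_pos: [507.6, -323.7, 181.1]
tool_rot: [-0.208, 1.57, -0.38]
force: [0.9, -1.4, -9.1]
width: 17.3
```

```bash
python3 - <<'E'
from h import *
plan([507,-323.1,135],-9.7)
save('side','d15.png');save('scene','s15.png')
plan([507,-323.1,135],-9.7)
a=cv2.imread('pics/d15.png')[210:420,310:500];b=cv2.imread('pics/s15.png')[150:330,60:240]
c=np.zeros((440,800,3),np.uint8);c[:,:398]=cv2.resize(a,(398,440));c[:,400:]=cv2.resize(b,(400,440));cv2.imwrite('pics/c15.png',c)
E
```

```text
t 30.55 p [ 507.6 -323.7  181.1] psi -9.8 x [ 0. -0. -1.] F [ 0.86 -1.4  -9.15] T [ 0.03  0.05 -0.01] w 17.3 q [ 0.2   0.67  0.53  1.72 -0.43  0.87  0.75]
d mm [46.1  0.5 -0.7] d units [ 0.0614  0.0007 -0.0009] rot deg [-0.1  0.   0. ] units [-0.02  0.    0.  ]
t 30.65 p [ 507.5 -323.5  180.9] psi -9.8 x [ 0. -0. -1.] F [ 0.04  0.41 -8.68] T [ 0.    0.03 -0.  ] w 17.3 q [ 0.2   0.67  0.53  1.72 -0.43  0.87  0.75]
d mm [45.9  0.3 -0.6] d units [ 0.0612  0.0004 -0.0008] rot deg [-0.1  0.  -0. ] units [-0.02  0.   -0.  ]
```

View pics/c15.png

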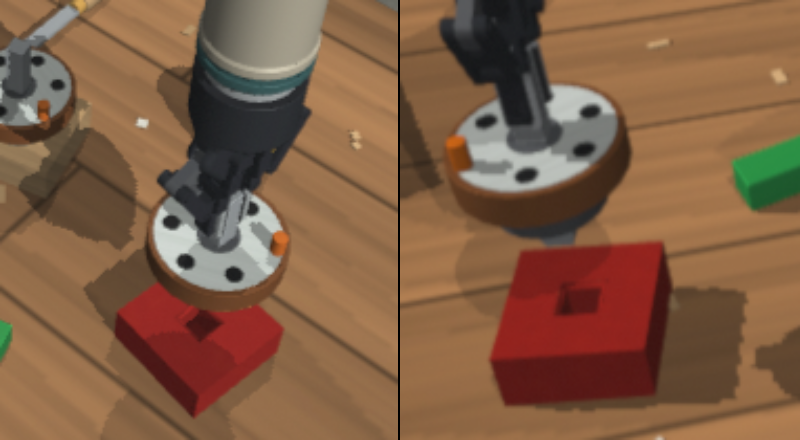

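>>> servo_tool:
  rows:
    - {"dx":0.03,"dy":0.0004,"dz":-0.0007,"wx":0,"wy":0,"wz":0,"fingers":1}
    - {"dx":0.022,"dy":0,"dz":0,"wx":0,"wy":0,"wz":0,"fingers":1}
    - {"dx":0.01,"dy":0,"dz":0,"wx":0,"wy":0,"wz":0,"fingers":1}
    - {"dx":0,"dy":0,"dz":0,"wx":0,"wy":0,"wz":0,"fingers":1}
    - {"dx":0,"dy":0,"dz":0,"wx":0,"wy":0,"wz":0,"fingers":1}

```text
clock: 31.28
eef_pos: [507.4, -323.5, 134.8]
tool_rot: [-0.564, 1.57, -0.735]
force: [0.6, -0.2, -9.3]
width: 17.1
```

```bash
python3 - <<'E'
from h import *
plan([507,-323.1,102],-9.7)
save('side','d16.png');save('scene','s16.png')
plan([507,-323.1,102],-9.7)
a=cv2.imread('pics/d16.png')[270:420,330:480];b=cv2.imread('pics/s16.png')[180:330,80:230]
c=np.hstack([cv2.resize(a,(400,400),interpolation=cv2.INTER_CUBIC),cv2.resize(b,(400,400),interpolation=cv2.INTER_CUBIC)]);cv2.imwrite('pics/c16.png',c)
E
```

```text
t 31.27 p [ 507.4 -323.5  134.8] psi -9.8 x [ 0.001 -0.001 -1.   ] F [ 0.57 -0.21 -9.29] T [-0.04 -0.02  0.  ] w 17.1 q [ 0.22  0.73  0.5   1.76 -0.47  0.77  0.78]
d mm [32.8  0.4 -0.5] d units [ 0.0437  0.0005 -0.0007] rot deg [-0.1  0.1  0. ] units [-0.02  0.01  0.01]
t 31.38 p [ 507.5 -323.5  134.9] psi -9.8 x [ 0.001 -0.001 -1.   ] F [-0.2  -1.4  -8.29] T [0.   0.03 0.03] w 17.4 q [ 0.22  0.73  0.5   1.76 -0.47  0.77  0.78]
d mm [32.9  0.3 -0.5] d units [ 0.0439  0.0004 -0.0007] rot deg [-0.1  0.1  0. ] units [-0.02  0.01  0.01]
```

View pics/c16.png

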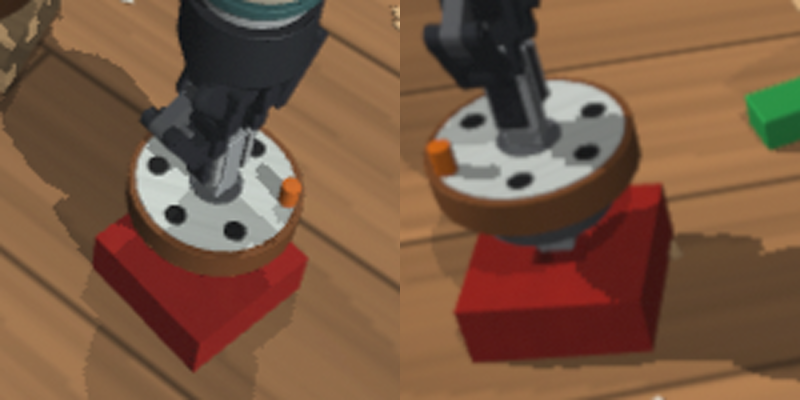

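>>> servo_tool:
  rows:
    - {"dx":0.0027,"dy":0.0005,"dz":-0.0006,"wx":0,"wy":0,"wz":0,"fingers":1}
    - {"dx":0.0027,"dy":0,"dz":0,"wx":0,"wy":0,"wz":0,"fingers":1}
    - {"dx":0.0027,"dy":0,"dz":0,"wx":0,"wy":0,"wz":0,"fingers":1}
    - {"dx":0.0027,"dy":0,"dz":0,"wx":0,"wy":0,"wz":0,"fingers":1}

```text
clock: 31.88
eef_pos: [506.6, -322.6, 125.9]
tool_rot: [3.005, 1.571, 2.834]
force: [-0.2, -0.3, -9.4]
width: 17.6
```

```bash
python3 - <<'E'
from h import *
for i in range(2): plan(); ctrl.get_image('scene')
E
```

```text
t 31.88 p [ 506.6 -322.6  125.9] psi -9.8 x [-0.  0. -1.] F [-0.25 -0.25 -9.37] T [ 0.04  0.04 -0.  ] w 17.6 q [ 0.22  0.74  0.49  1.77 -0.48  0.76  0.79]
t 31.93 p [ 506.5 -322.5  125.7] psi -9.8 x [-0.  0. -1.] F [-0.89 -0.56 -9.42] T [ 0.   -0.08 -0.02] w 17.0 q [ 0.22  0.74  0.49  1.77 -0.48  0.76  0.79]
```

>>> servo_tool:
  rows:
    - {"dx":0.0027,"dy":-0.0005,"dz":0.0005,"wx":0,"wy":0,"wz":0,"fingers":1}
    - {"dx":0.0027,"dy":0,"dz":0,"wx":0,"wy":0,"wz":0,"fingers":1}
    - {"dx":0.0027,"dy":0,"dz":0,"wx":0,"wy":0,"wz":0,"fingers":1}

```text
clock: 32.35
eef_pos: [506.9, -323.0, 119.9]
tool_rot: [2.38, 1.571, 2.208]
force: [0.0, 0.2, -8.5]
width: 17.3
```

```bash
python3 - <<'E'
from h import *
for i in range(3): plan(); ctrl.get_image('scene')
E
```

```text
t 32.35 p [ 506.9 -323.   119.9] psi -9.8 x [-0.  0. -1.] F [ 0.04  0.19 -8.51] T [ 0.04 -0.04 -0.  ] w 17.3 q [ 0.23  0.75  0.48  1.77 -0.48  0.74  0.79]
t 32.4 p [ 506.8 -322.9  119.6] psi -9.8 x [-0.  0. -1.] F [ 0.18  0.01 -9.24] T [ 0.02 -0.02 -0.02] w 17.2 q [ 0.23  0.75  0.48  1.77 -0.48  0.74  0.79]
t 32.45 p [ 506.8 -322.9  119.7] psi -9.8 x [-0.001  0.    -1.   ] F [ 0.52 -0.06 -9.14] T [0.05 0.08 0.04] w 17.0 q [ 0.23  0.75  0.48  1.77 -0.48  0.74  0.79]
```

No contact force yet, 10 mm in. Continue gently.

>>> servo_tool:
  rows:
    - {"dx":0.0027,"dy":0,"dz":0,"wx":0,"wy":0,"wz":0,"fingers":1}
    - {"dx":0.0027,"dy":0,"dz":0,"wx":0,"wy":0,"wz":0,"fingers":1}
    - {"dx":0.0027,"dy":0,"dz":0,"wx":0,"wy":0,"wz":0,"fingers":1}

```text
clock: 32.88
eef_pos: [506.9, -323.0, 113.8]
tool_rot: [2.752, 1.571, 2.581]
force: [-0.4, -0.9, -8.7]
width: 17.5
```

>>> servo_tool:
  rows:
    - {"dx":0.0027,"dy":0,"dz":0,"wx":0,"wy":0,"wz":0,"fingers":1}
    - {"dx":0.0027,"dy":0,"dz":0,"wx":0,"wy":0,"wz":0,"fingers":1}

```text
clock: 33.12
eef_pos: [507.0, -323.0, 109.8]
tool_rot: [-2.907, 1.571, -3.078]
force: [0.1, 0.3, -9.3]
width: 17.5
```

```bash
python3 - <<'E'
from h import *
for i in range(3): plan(); ctrl.get_image('scene')
E
```

```text
t 33.12 p [ 507.  -323.   109.8] psi -9.8 x [-0. -0. -1.] F [ 0.08  0.29 -9.34] T [ 0.02  0.   -0.02] w 17.5 q [ 0.23  0.76  0.47  1.77 -0.49  0.73  0.8 ]
t 33.17 p [ 506.8 -322.9  109.5] psi -9.8 x [-0.  0. -1.] F [-0.52  0.73 -9.78] T [ 0.03 -0.02  0.01] w 17.3 q [ 0.23  0.76  0.47  1.77 -0.49  0.72  0.8 ]
t 33.23 p [ 506.8 -322.9  109.6] psi -9.8 x [-0.  0. -1.] F [-0.33  0.14 -8.87] T [-0.01  0.01  0.03] w 17.4 q [ 0.23  0.76  0.47  1.77 -0.49  0.73  0.8 ]
```

>>> servo_tool:
  rows:
    - {"dx":0.0027,"dy":0,"dz":0,"wx":0,"wy":0,"wz":0,"fingers":1}
    - {"dx":0.0027,"dy":0,"dz":0,"wx":0,"wy":0,"wz":0,"fingers":1}
    - {"dx":0.002,"dy":0,"dz":0,"wx":0,"wy":0,"wz":0,"fingers":1}
    - {"dx":0,"dy":0,"dz":0,"wx":0,"wy":0,"wz":0,"fingers":1}

```text
clock: 33.78
eef_pos: [506.9, -322.9, 104.2]
tool_rot: [2.607, 1.57, 2.436]
force: [0.1, -0.4, -9.4]
width: 17.0
```

>>> servo_tool:
  rows:
    - {"dx":0.0011,"dy":0,"dz":0,"wx":0,"wy":0,"wz":0,"fingers":1}
    - {"dx":0,"dy":0,"dz":0,"wx":0,"wy":0,"wz":0,"fingers":1}

```text
clock: 34.02
eef_pos: [506.9, -323.0, 103.5]
tool_rot: [2.865, 1.571, 2.693]
force: [0.5, -0.2, -9.7]
width: 17.2
```

>>> servo_tool:
  rows:
    - {"dx":0.0008,"dy":0,"dz":0,"wx":0,"wy":0,"wz":0,"fingers":1}
    - {"dx":0,"dy":0,"dz":0,"wx":0,"wy":0,"wz":0,"fingers":1}

```text
clock: 34.28
eef_pos: [506.9, -323.1, 102.9]
tool_rot: [-3.048, 1.571, 3.064]
force: [0.1, 0.3, -9.8]
width: 17.3
```

```bash
python3 - <<'E'
from h import *
for i in range(3): plan(); ctrl.get_image('scene')
E
```

```text
t 34.27 p [ 506.9 -323.1  102.9] psi -9.8 x [-0.  0. -1.] F [ 0.09  0.26 -9.77] T [-0.   -0.02 -0.01] w 17.3 q [ 0.24  0.77  0.47  1.78 -0.5   0.71  0.81]
t 34.33 p [ 506.9 -323.   102.9] psi -9.8 x [-0.  0. -1.] F [-0.03 -0.01 -8.54] T [ 0.03  0.   -0.  ] w 17.5 q [ 0.24  0.77  0.47  1.78 -0.5   0.71  0.81]
t 34.38 p [ 506.9 -323.1  103. ] psi -9.8 x [-0.  0. -1.] F [ 0.04 -0.17 -8.12] T [ 0.05 -0.06  0.02] w 17.4 q [ 0.24  0.77  0.47  1.78 -0.5   0.71  0.81]
```

>>> servo_tool:
  rows:
    - {"dx":0.0009,"dy":0,"dz":0,"wx":0,"wy":0,"wz":0,"fingers":1}
    - {"dx":0,"dy":0,"dz":0,"wx":0,"wy":0,"wz":0,"fingers":1}

```text
clock: 34.67
eef_pos: [506.9, -323.1, 102.2]
tool_rot: [2.999, 1.571, 2.828]
force: [-0.4, -0.0, -8.2]
width: 17.4
```

>>> servo_tool:
  rows:
    - {"dx":0.0007,"dy":0,"dz":0,"wx":0,"wy":0,"wz":0,"fingers":1}
    - {"dx":0,"dy":0,"dz":0,"wx":0,"wy":0,"wz":0,"fingers":1}

```text
clock: 34.92
eef_pos: [507.0, -323.1, 101.9]
tool_rot: [0.631, 1.571, 0.46]
force: [-1.7, 0.2, -8.4]
width: 17.3
```

```bash
python3 - <<'E'
from h import *
for i in range(3): plan(); ctrl.get_image('scene')
E
```

```text
t 34.92 p [ 507.  -323.1  101.9] psi -9.8 x [ 0.  0. -1.] F [-1.66  0.22 -8.4 ] T [ 0.06  0.12 -0.01] w 17.3 q [ 0.24  0.77  0.46  1.78 -0.5   0.71  0.81]
t 34.98 p [ 506.9 -323.1  101.9] psi -9.8 x [ 0.  0. -1.] F [-0.38  0.53 -6.83] T [0.07 0.04 0.01] w 17.5 q [ 0.24  0.77  0.46  1.78 -0.5   0.71  0.81]
t 35.02 p [ 507.  -323.1  101.9] psi -9.8 x [ 0. -0. -1.] F [-0.73  0.45 -7.07] T [0.12 0.08 0.03] w 17.3 q [ 0.24  0.77  0.46  1.78 -0.5   0.71  0.81]
```

>>> servo_tool:
  rows:
    - {"dx":0.0006,"dy":0,"dz":0,"wx":0,"wy":0,"wz":0,"fingers":1}
    - {"dx":0,"dy":0,"dz":0,"wx":0,"wy":0,"wz":0,"fingers":1}

```text
clock: 35.33
eef_pos: [507.0, -323.1, 101.9]
tool_rot: [0.48, 1.57, 0.309]
force: [-2.3, 0.9, 0.5]
width: 17.2
```

```bash
python3 - <<'E'
from h import *
for i in range(3): plan(); ctrl.get_image('scene')
E
```

```text
t 35.33 p [ 507.  -323.1  101.9] psi -9.8 x [ 0.  0. -1.] F [-2.26  0.89  0.46] T [0.37 0.39 0.01] w 17.2 q [ 0.24  0.77  0.46  1.78 -0.5   0.71  0.81]
t 35.38 p [ 507.  -323.   101.9] psi -9.8 x [ 0.  0. -1.] F [-2.97  1.91  0.23] T [ 0.37  0.39 -0.02] w 16.8 q [ 0.24  0.77  0.46  1.78 -0.5   0.71  0.81]
t 35.42 p [ 507.  -323.1  101.9] psi -9.8 x [ 0.  0. -1.] F [-2.51  2.27  1.45] T [ 0.38  0.48 -0.01] w 17.5 q [ 0.24  0.77  0.46  1.78 -0.5   0.71  0.81]
```

>>> servo_tool:
  rows:
    - {"dx":0,"dy":0,"dz":0,"wx":0,"wy":0,"wz":0,"fingers":0.75}
    - {"dx":0,"dy":0,"dz":0,"wx":0,"wy":0,"wz":0,"fingers":0.65}
    - {"dx":0,"dy":0,"dz":0,"wx":0,"wy":0,"wz":0,"fingers":0.55}
    - {"dx":0,"dy":0,"dz":0,"wx":0,"wy":0,"wz":0,"fingers":0.5}
    - {"dx":0,"dy":0,"dz":0,"wx":0,"wy":0,"wz":0,"fingers":0.5}

```text
clock: 36.1
eef_pos: [507.0, -323.1, 101.3]
tool_rot: [-0.618, 1.571, -0.789]
force: [-0.0, 0.6, -0.3]
width: 42.5
```

>>> servo_tool:
  rows:
    - {"dx":-0.01,"dy":0,"dz":0,"wx":0,"wy":0,"wz":0,"fingers":0.5}
    - {"dx":-0.03,"dy":0,"dz":0,"wx":0,"wy":0,"wz":0,"fingers":0.5}
    - {"dx":-0.05,"dy":0,"dz":0,"wx":0,"wy":0,"wz":0,"fingers":0.5}
    - {"dx":-0.06,"dy":0,"dz":0,"wx":0,"wy":0,"wz":0,"fingers":0.5}
    - {"dx":0,"dy":-0.07,"dz":0,"wx":0,"wy":0,"wz":0,"fingers":0.5}

```text
clock: 36.72
eef_pos: [502.8, -371.9, 217.9]
tool_rot: [0.114, 1.563, -0.049]
force: [0.0, -2.1, -0.4]
width: 42.8
```

>>> servo_tool:
  rows:
    - {"dx":0,"dy":-0.07,"dz":0,"wx":0,"wy":0,"wz":0,"fingers":0.5}
    - {"dx":0,"dy":-0.03,"dz":0,"wx":0,"wy":0,"wz":0,"fingers":0.5}
    - {"dx":0,"dy":0,"dz":0,"wx":0,"wy":0,"wz":0,"fingers":0.5}

```text
clock: 37.1
eef_pos: [483.7, -451.0, 214.2]
tool_rot: [-1.705, 1.569, -1.88]
force: [0.1, -0.1, -0.4]
width: 42.6
```

```bash
python3 - <<'E'
from h import *
plan()
save('wrist','w17.png');save('scene','s17.png');save('side','d17.png')
plan()
E
```

```text
t 37.1 p [ 483.7 -451.   214.2] psi -10.0 x [-0.    -0.002 -1.   ] F [ 0.06 -0.14 -0.44] T [-0.04 -0.06 -0.01] w 42.6 q [ 0.41  0.72  0.54  1.51 -0.41  1.02  0.88]
t 37.25 p [ 486.  -446.8  213.7] psi -9.7 x [ 0.     0.002 -1.   ] F [ 0.43  0.38 -0.39] T [ 0.04 -0.01  0.02] w 42.4 q [ 0.4   0.72  0.54  1.51 -0.41  1.02  0.88]
```

View pics/s17.png

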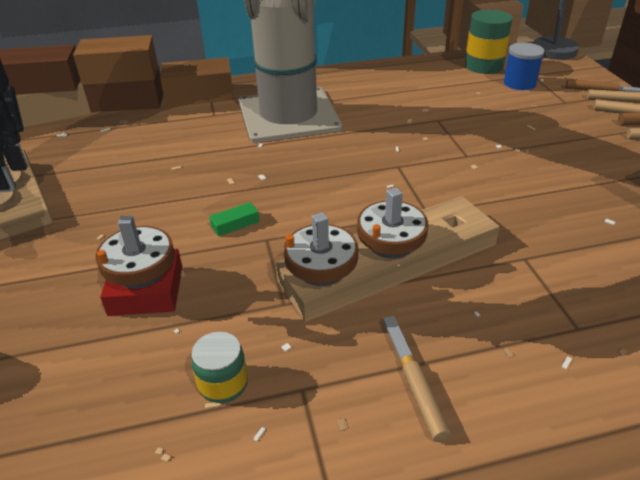

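View pics/d17.png

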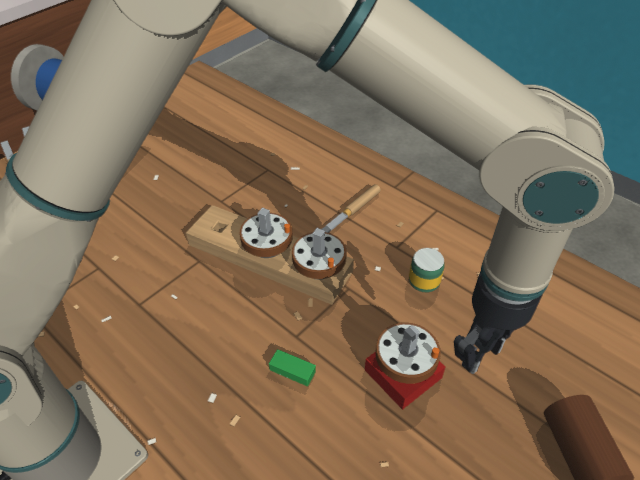

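View pics/w17.png

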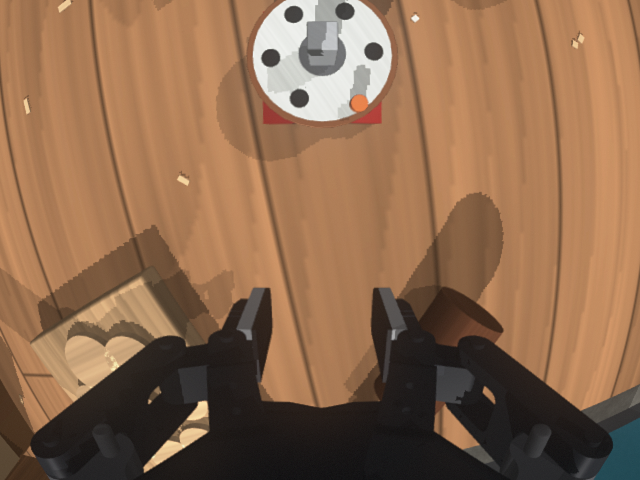

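```bash
python3 - <<'E'
from h import *
for n in('scene','side'): print(n,proj(n,(507.5,-324.3,141)).round(1),proj(n,(507.5,-324.3,145)).round(1))
a=cv2.imread('pics/s17.png')[200:320,80:200];b=cv2.imread('pics/d17.png')[310:410,360:460]
cv2.imwrite('pics/c17.png',np.hstack([cv2.resize(a,(400,400),interpolation=2),cv2.resize(b,(400,400),interpolation=2)]))
E
```

```text
scene [125.2 219. ] [124.5 216.7]
side [411.5 330.8] [411.8 329.4]
```

View pics/c17.png

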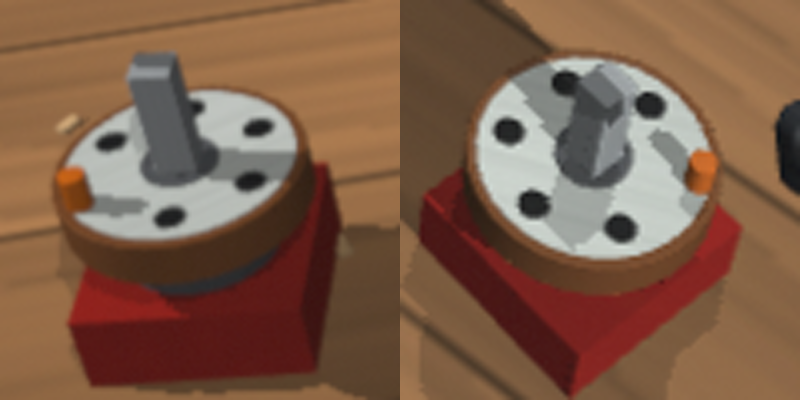

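```bash
python3 - <<'E'
from h import *
print(ctrl.finish_job())
E
```

```text
the job is handed in; nothing more can be done
None
```

I found the binding wheel, moved it into the red stand's socket, and handed the job in at about 37 s of the 72 s allowed.

- **Drag test:** I turned each wheel about 83–90° by its pin while it sat in the rack. The wheel in the rack's +y socket pushed back with about 5–6 N; the other two stayed within sensor noise (under 1 N). The 5–6 N is slightly above the stated 2.5–5 N, but well under the 15 N damage limit.
- **Move:** I lifted the binding wheel by its stud and lowered it into the stand in steps of 2 mm or less. There was almost no side force. It touched down with the tool at z = 101.9 mm, against 101.7 mm when it was home in the rack. When I let go, it was pressing at about 10 N beyond its hanging weight.
- **Last checks:** The final pictures show the wheel upright in the stand, with its stud top within about 2 pixels of where it should be when fully home. The two free wheels are still seated in the rack with their pins turned away from where they started. The tin, compound and chisel look untouched, and the gripper is clear of everything.
- **Disagreement:** The wrist camera put the rack parts about 3 mm from where the fixed cameras did. I used the wrist view for the grasp and the placing, and the fit confirmed it.

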